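# Feed a die down the chute into the escapement

## Robot

A 7-joint arm with a two-finger parallel gripper is mounted at the origin on a cart in front of the work surface, level with it; the furniture and walls round the work are solid. World frame = base frame: x ahead of the robot, y to its left, z up, the work surface at z = 0. Lengths are in m, angles in rad, forces in N, time in s.
With the tool pointing down it reaches from about 0.4 to 0.875 m from the base axis. Payload 19.3 kg.
Tool frame: the origin (TCP) lies at the very end of the fingers, on their centre line; the grasp point (between the pads) lies 19 mm behind it (bot.pinch_z is the distance from the TCP to the grasp point, in m); y points along the fingers, x is the direction in which the jaws open and shut, and the axes are right-handed (so a half turn about y gives the same grasp; the last joint's range is limited). The gripper opens to 85 mm and grips with 20 to 120 N. Pads are 22 mm wide; open, the fingers measure 114 mm over their backs; the gripper's body (76 mm by 85 mm) begins 54 mm behind the grasp point. The pads swing forward as they close: fully open they stand 13 mm farther back than shut.
Start: joints at [1.04, 0.521, -0.036, 1.599, 0.021, 1.021, -0.113], TCP at [0.278, -0.56, 0.231] pointing down, gripper open.
Joint ranges: [-2.91, 2.91], [-0.3, 2.13], [-1.5, 1.42], [0.17, 2.43], [-1.26, 4.41], [0.16, 1.93], [-2.52, 2.52]. Speed limits (rad/s): [1.89, 1.89, 2.39, 2.39, 3.01, 3.01, 3.01].

## Interface

Orientations are given as [roll, pitch, yaw] about the fixed x, y, z axes, in that order (R = Rz(yaw) Ry(pitch) Rx(roll)).
In Python, from workcell import bot gives the robot as it stands. The module is installed in compiled form; this text tells all that it offers.
- The arm moves only by the tool arm_command, never from a script. Its argument "moves" is a list of rows, each an object of numbers: "rx", "ry", "rz": the turn, a rotation vector about the tool's x, y, z in rad; "x", "y", "z": the shift along the tool's x, y, z in cm; "gripper": the opening, from -1 (shut) to 1 (fully open). In form: [{"rx": .., "ry": .., "rz": .., "x": .., "y": .., "z": .., "gripper": ..}, ...]. A call has 1 to 5 rows; each row is the pose to reach, as a shift and turn from the pose commanded when the call began, along the tool's axes at that moment; what a row does not reach only later rows make up. A row lasts 1/12 s, in which the tool goes at most 41.7 mm and 7.16 degrees, less where a joint would pass 70% of its speed; a pose out of reach is approached as far as the arm can. A call with a gripper value outside its range is refused whole. The fingers move at their own pace and stop on an object; "squeeze" is the grip in N (left out, the last holds). Time passes only in rows, so rows that repeat a pose let the fingers close. It gives the time, the measured TCP pose, the force and the opening at its end, in the units of the state.
- bot.observe(): the state, without advancing time (a new reading comes with each control period).
- bot.grab_frame(name): name is "side" or "top" or "wrist"; returns (picture, depth): 420x560x3 uint8, red, green, blue; 420x560 float32, m along the optical axis (not along the pixel's ray), 0 where there is no reading.
- bot.camera_model(name): a dict with "vfov" (degrees; the focal length in pixels is half the picture's height over the tangent of half this angle, whatever the lens; pixels are square), "cx", "cy" (the principal point, pixels), "extrinsics" (4x4, takes a point from camera to world coordinates); the wrist camera has in their place "mount" (4x4, takes a point from camera to tool coordinates, whose origin is the TCP and whose axes are the tool frame's). Camera axes: x right, y down, z forward; pixel columns grow to the right and rows downward; lengths in m; the calibration is good to about 2 mm. A picture is of the moment at which its call begins: read the wrist's pose just before it. camera_model takes no time and is no camera call.
- bot.job_done(): hands the job in, once; it reports no verdict.
Trained networks look in the newest picture that a camera, given by its name, has taken for a name from the list of things; names that differ only in an ending like _2 or _b are one class to them, and where a whole thing is asked for, a point or a joint stands for the part that bears it (a point fixed in the world has none). Each returns a list of dicts, best first, with "p" (0 to 1); they miss things now and then, are a little off and sometimes report something else, mostly with a low value. They report only what shows in the picture. A call takes as long as a camera call. They do not tell look-alikes from the thing itself.
- bot.spot_in(name, camera): "box" ([left, top, right, bottom] in pixels, round what is visible of it).
- bot.masks_of(name, camera): "mask" (420x560 bool, what is visible of it) and "box" ([left, top, right, bottom] in pixels, round what is visible of it).
The state is a dict: "clock": time; "qpos": joint angles; "qd": joint speeds; "joint_efforts": joint torques, N m; "position": TCP position; "tool_rot": TCP orientation; "force": force on the tool from outside, world axes, zero at the start; "moment": the same for the moment, N m; "grip_width": finger opening in m.
Only numpy, scipy, OpenCV 4.12 (cv2) and the standard library are available. Lean on these libraries where they do the work, as an engineer would, in place of code of your own. Each camera call takes 0.05 s, during which the arm holds its last target.

## Task

Put the 34 mm pressing die flat into the wide loading pan at the top of the sloped chute, let go of it, and then push it down the chute, past the sprung brass roller, until it rests against the sprung steel stop and the roller holds it there from behind. The stop's setting is not known beforehand, so feel for it, and press on the stop only lightly (well under 20 N). Leave the other two dies and the eyeglass where they stand.

Things in the scene. Friction and masses are not known exactly. Their poses are not given: they have to be found in the camera images.
- die: the die to feed: plain light-metal turned ring, 34 mm diameter, 16 mm high (its foot looks narrower, but it acts as a plain 34 mm cylinder), 0.05 kg. Stands at first on the dark bench mat (flush with the worktop, z = 0), in any of three places among two other dies. Origin: centre of its underside, z up its axis.
- tall_die: a bystander: darker grey die, 28 mm diameter, 20 mm high; origin: centre of its underside. Leave it alone.
- wide_die: a bystander: light-metal die, 42 mm diameter, 12 mm high; origin: centre of its underside. Leave it alone.
- loupe: a bystander: black waisted eyeglass, 35 mm diameter, 39 mm high; origin: centre of its underside. Leave it alone.
- chute: fixed aluminium chute, sloped 0.24 rad. Origin: on the floor surface, centre line, in the wide loading pan, 78 mm above the worktop; x downhill along the floor, y across (left looking downhill), z square to the floor. Pan: x -62 to 20 mm, 80 mm wide, curbs 5 to 6 mm high on its sides and its upper end. The die does not slide down by itself (friction about 0.6).
- throat (a point): point on the chute's floor, 62 mm downhill of the pan's origin, where two 6 mm high curbs, polished, that narrow the pan end and the channel begins: 35.4 mm wide (0.7 mm play either side of the die), running on 153 mm; its wall at -y is 16 mm high, at +y 5 mm, and 16 mm for 30 mm either side of the hold-back roller. Axes as the chute's.
- escapement (a point): fixed point on the channel floor, 130 mm downhill of the pan's origin: middle of the escapement carriage range. Its setting is not measured: the hold-back roller's axis is up to 17 mm up- or downhill of it (at +y), the face of the steel stop pad (22 mm wide, 2 to 15 mm above floor) always 23.5 mm downhill of the roller. Stop spring: 8 N/mm; limit 20 N (contact part stop_c0).
- room (a point): same point as escapement, about room for the fingers: the carriage stands up to 23 mm above the floor, beside the roller at y over 28 mm, and across the channel from 39 mm downhill of the roller. Fingers that hold the die across the channel strike roller or wall; closed fingers up to about 30 mm wide pushing from behind, tips 3 to 8 mm above the floor, stay clear.
- holdback (a joint): how far the brass hold-back roller (contact part holdback_c0; 8 mm diameter, 1 to 15 mm above floor) is pushed back to +y, in m: 0 = out, standing 5 mm into the channel; 0.0036 as the die's middle passes. Spring 5 N when out, plus 1.5 N per mm: passing takes 4 to 7 N. Then it comes out behind the die to 0.0015-0.003 and presses it onto the stop with 1 to 7 N.
Mind the look-alikes: they are no part of the job. Leave any green or red look-alike of the die alone.

How it is judged:
On the way, in this order (a step that is already met when the one before it is completed fails the run):
1. the die lies flat on the chute's floor in the loading pan or its narrowing, let go (x of die in the frame of chute between -0.05 and 0.07 m and y of die in the frame of chute between -0.03 and 0.03 m and z of die in the frame of chute between -0.003 and 0.0025 m and angle between the z axis of die and the z axis of chute, either way round below 0.08 rad and contact force between die and the fingers below 0.05 N), for 0.2 s.
2. the die, pushed along the chute's floor, forces the hold-back roller back (value of joint holdback above 0.0028 m and contact force between die and holdback_c0 above 1 N and z of die in the frame of chute below 0.004 m and angle between the z axis of die and the z axis of chute, either way round below 0.15 rad), for 0.05 s.
At the end, for the whole second after the job is handed in: The 34 mm die lies flat on the chute's floor (within 3 mm and 0.1 rad), at rest, bearing on the stop with more than 0.4 N, and the roller, out again behind it (pushed back 0.8 to 3.2 mm), holds it there (contact force between die and stop_c0 above 0.4 N and contact force between die and holdback_c0 above 1 N and value of joint holdback between 0.0008 and 0.0032 m and z of die in the frame of chute below 0.003 m and angle between the z axis of die and the z axis of chute, either way round below 0.1 rad and linear speed of die below 0.01 m/s and x of die in the frame of chute above 0.112 m); the robot touches nothing.
It fails at once if the die is pressed onto the stop with more than 20 N (contact force between die and stop_c0 above 20 N).
It fails at once if a bystander is moved more than 20 mm (distance of any of tall_die, wide_die, loupe from where it was at the start of the episode above 0.02 m).
It also fails if it takes over 48 s, if anything falls off the work surface, if the arm or the gripper's body presses on something with over 40 N, if the wrist force passes 120 N, or if a joint passes its speed limit or range.

## Working session

There is one attempt and no reset: what is moved stays moved. The work goes in short steps, Python scripts to look and compute and a tool call to move; the robot and the scene stay as the last step left them, time stands still between calls to the robot, and variables do not carry over. Pictures are saved under pics/ and viewed, and the job is handed in when it is done.

Besides the shell and the picture viewer there is one more tool, called after ">>>" as name([rows], argument=value, ...), one row to a line, values as JSON. arm_command: Moves the arm, as the interface text tells. Its arguments: {"type":"object","properties":{"moves":{"type":"array"},"squeeze":{"type":"number"}},"required":["moves"]}

```bash
mkdir -p pics
cat > h.py <<'E'
import numpy as np, cv2
from workcell import bot
from scipy.spatial.transform import Rotation as R
def grab(cam,fn=None):
    s=bot.observe(); im,d=bot.grab_frame(cam)
    if fn: cv2.imwrite('pics/'+fn,cv2.cvtColor(im,cv2.COLOR_RGB2BGR))
    return s,im,d
def cam(name,s=None):
    m=bot.camera_model(name); f=210/np.tan(np.radians(m['vfov'])/2)
    if 'mount' in m:
        T=np.eye(4);T[:3,:3]=R.from_euler('xyz',s['tool_rot']).as_matrix();T[:3,3]=s['position'];E=T@np.array(m['mount'])
    else: E=np.array(m['extrinsics'])
    return f,m['cx'],m['cy'],E
def pts(name,d,s=None):
    f,cx,cy,E=cam(name,s); v,u=np.mgrid[:420,:560]
    P=np.stack([(u-cx)/f*d,(v-cy)/f*d,d],-1)
    return P@E[:3,:3].T+E[:3,3]
def proj(name,p,s=None):
    f,cx,cy,E=cam(name,s); q=(np.atleast_2d(p)-E[:3,3])@E[:3,:3]
    return np.c_[f*q[:,0]/q[:,2]+cx,f*q[:,1]/q[:,2]+cy]
E
python3 - <<'E'
from h import *
s=bot.observe();print({k:np.round(v,3) for k,v in s.items()})
for c in ['side','top','wrist']:
    print(c,bot.camera_model(c)); s,im,d=grab(c,c+'0.png'); np.save(c+'0.npy',d)
    for n in ['die','tall_die','wide_die','loupe','chute','holdback']:
        r=bot.spot_in(n,c); print(n,[(np.round(x['box']),round(x['p'],2)) for x in r[:4]])
E
```

```text
{'clock': np.float64(0.0), 'qpos': array([ 1.04 ,  0.522, -0.036,  1.6  ,  0.021,  1.021, -0.113]), 'qd': array([-0.001,  0.   ,  0.001, -0.001,  0.   ,  0.002, -0.   ]), 'joint_efforts': array([ 0.0000e+00, -9.2711e+01,  1.9790e+00, -3.6994e+01,  1.8000e-02,
        8.0000e-03,  0.0000e+00]), 'position': array([ 0.278, -0.56 ,  0.231]), 'tool_rot': array([-1.571e+00,  1.000e-03, -1.110e+00]), 'force': array([ 0.979, -0.342, -0.617]), 'moment': array([-0.032, -0.042,  0.003]), 'grip_width': np.float64(0.086)}
side {'vfov': 42.000080546487325, 'cx': 273.37906436832543, 'cy': 211.1335832412724, 'extrinsics': array([[ 0.9716811 , -0.10501348,  0.21167903,  0.31850846],
       [-0.23608293, -0.39339843,  0.88853954, -1.10197489],
       [-0.01003443, -0.91335089, -0.40704971,  0.53353734],
       [ 0.        ,  0.        ,  0.        ,  1.        ]])}
die [(array([211., 260., 230., 272.]), 0.72), (array([211., 281., 230., 296.]), 0.67), (array([255., 276., 270., 292.]), 0.63), (array([302., 264., 319., 282.]), 0.61)]
tall_die [(array([229., 306., 242., 322.]), 0.49)]
wide_die [(array([30
[... 740 characters left out ...]
e [(array([353., 273., 367., 285.]), 0.59)]
wide_die [(array([348., 209., 362., 228.]), 0.62)]
loupe [(array([286., 162., 302., 179.]), 0.53)]
chute [(array([139., 228., 254., 277.]), 0.84)]
holdback []
wrist {'vfov': 69.54280678390921, 'cx': 279.00029629961165, 'cy': 213.56893783881597, 'mount': array([[ 9.99999884e-01, -2.50293546e-04, -4.11894883e-04,
         9.95335560e-04],
       [ 3.30478391e-04, -2.65997522e-01,  9.63973656e-01,
        -1.43110377e-01],
       [-3.50839403e-04, -9.63973680e-01, -2.65997409e-01,
         6.73965044e-02],
       [ 0.00000000e+00,  0.00000000e+00,  0.00000000e+00,
         1.00000000e+00]])}
die []
tall_die []
wide_die []
loupe []
chute []
holdback []
```

View images.

View pics/top0.png

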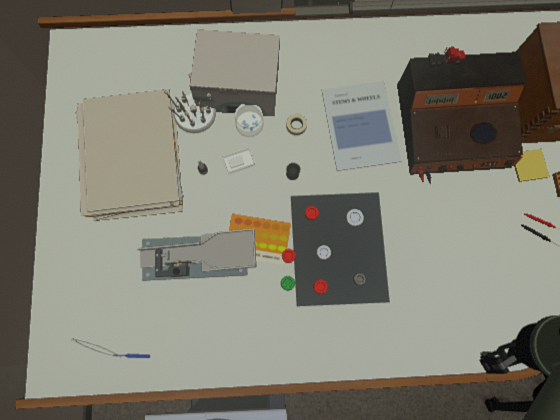

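View pics/side0.png

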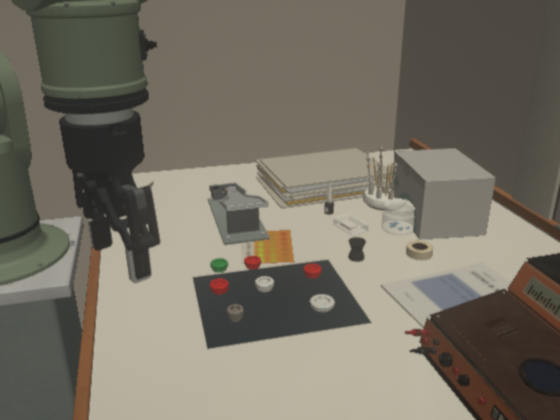

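Run:
```python
import cv2
a=cv2.imread('pics/top0.png');cv2.imwrite('pics/topc.png',cv2.resize(a[150:310,240:400],None,fx=3.7,fy=3.7,interpolation=cv2.INTER_CUBIC))
a=cv2.imread('pics/side0.png');cv2.imwrite('pics/sidec.png',cv2.resize(a[170:340,195:385],None,fx=3.4,fy=3.4,interpolation=cv2.INTER_CUBIC))
```

```text
(no output)
```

View pics/topc.png

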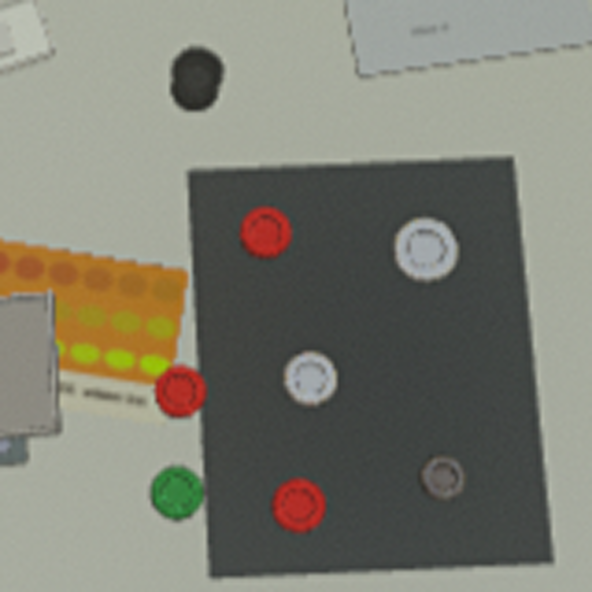

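View pics/sidec.png

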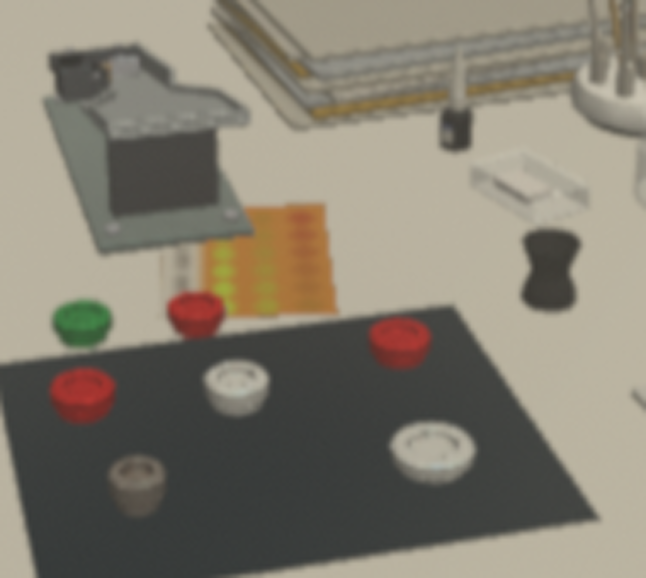

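Run:
```python
from h import *
for c,(u0,u1,v0,v1) in {'top':(305,340,236,268),'side':(248,280,270,300)}.items():
    d=np.load(c+'0.npy'); P=pts(c,d)
    q=P[v0:v1,u0:u1].reshape(-1,3); z=q[:,2]
    t=q[(z>0.011)&(z<0.03)]; print(c,len(t),np.median(z),t.mean(0),t.min(0),t.max(0))
    for n,uv in ({'wide':(355,217),'tall':(360,279),'red':(312,213),'red2':(321,286),'red3':(288,256)} if c=='top' else {}).items():
        q=P[uv[1]-13:uv[1]+13,uv[0]-13:uv[0]+13].reshape(-1,3);t=q[q[:,2]>0.008];print(n,t.mean(0),np.ptp(t[:,:2],axis=0),t[:,2].max())
d=np.load('top0.npy');P=pts('top',d)
q=P[225:282,135:260].reshape(-1,3)
im=cv2.imread('pics/top0.png')
for u in range(140,262,6):
    print(u,[tuple(np.round(P[v,u]*1000).astype(int)) for v in range(230,280,8)])
```

```text
top 160 0.0032173671580243424 [ 0.49895362 -0.26748769  0.01650063] [ 0.48259402 -0.28321968  0.01131687] [ 0.51525225 -0.25144354  0.02406056]
wide [ 0.57806346 -0.34627915  0.02806761] [0.28849565 0.25027069] 1.1905805680979489
tall [ 0.42809934 -0.34022981  0.05391191] [0.13751825 0.24728079] 1.1905805680979489
red [ 0.58682564 -0.24040482  0.05852633] [0.30724928 0.1413494 ] 1.1905805680979489
red2 [ 0.41629554 -0.25221581  0.03605486] [0.1268063  0.15126003] 1.1905805680979489
red3 [ 0.48990109 -0.18119526  0.0427915 ] [0.20120081 0.07350168] 1.1905805680979489
side 162 0.0006568103600397834 [ 0.49815202 -0.27012191  0.01437978] [ 0.48178788 -0.28535658  0.01103793] [ 0.5158073  -0.25399516  0.01790685]
140 [(np.int64(573), np.int64(175), np.int64(1)), (np.int64(554), np.int64(175), np.int64(-1)), (np.int64(533), np.int64(173), np.int64(3)), (np.int64(510), np.int64(166), np.int64(29)), (np.int64(491), np.int64(167), np.int64(26)), (np.int64(475), np.int64(172), np.int64(3)), (np.int64(456), np.int64(172), np.int64(4))]
146 [(np.int64(572), np.int64(159), np.int64(6)), (np.int64
[... 5699 characters left out ...]
64(445), np.int64(-85), np.int64(2))]
254 [(np.int64(542), np.int64(-105), np.int64(95)), (np.int64(524), np.int64(-105), np.int64(97)), (np.int64(505), np.int64(-104), np.int64(102)), (np.int64(487), np.int64(-103), np.int64(101)), (np.int64(469), np.int64(-103), np.int64(104)), (np.int64(464), np.int64(-100), np.int64(2)), (np.int64(445), np.int64(-99), np.int64(-2))]
260 [(np.int64(561), np.int64(-118), np.int64(1)), (np.int64(541), np.int64(-117), np.int64(-1)), (np.int64(521), np.int64(-117), np.int64(1)), (np.int64(501), np.int64(-116), np.int64(4)), (np.int64(483), np.int64(-115), np.int64(0)), (np.int64(463), np.int64(-114), np.int64(4)), (np.int64(444), np.int64(-114), np.int64(1))]
```

```bash
cat >> h.py <<'E'
def Rt(yaw=-np.pi/2,tilt=0.0):
    # tool y -> down, x -> along (cos yaw, sin yaw); tilt about tool z
    return R.from_euler('xyz',[-np.pi/2,0,yaw])*R.from_rotvec([0,0,tilt])
def rel(p,Rg,p0=None,R0=None):
    s=bot.observe()
    if p0 is None:p0=s['position']
    if R0 is None:R0=R.from_euler('xyz',s['tool_rot'])
    print('shift cm',np.round(R0.inv().apply(np.array(p)-p0)*100,2),'turn',np.round((R0.inv()*Rg).as_rotvec(),4))
E
python3 - <<'E'
from h import *
rel([0.50,-0.2685,0.14],Rt())
E
```

```text
shift cm [-16.22   9.13  32.85] turn [ 0.000e+00  4.607e-01 -1.000e-04]
```

What could be taken for the die (top-image pixels):
- red rings at (312,213), (321,286) and (288,256)
- green ring at (288,283)
- wide light ring at (355,217)
- grey tall one at (360,279)
- light ring at (323,252), also seen at (264,284) in the side image

I choose the light ring at (323,252). It measures about 33 mm across and 16 mm high, and the crop shows plain light metal on the mat.

>>> arm_command([
  {"x": -3.5,"y": 1.0,"z": 7.0,"ry": 0.1,"gripper": 0.2},
  {"x": -7,"y": 3,"z": 14,"ry": 0.2,"gripper": 0.2},
  {"x": -10,"y": 5,"z": 20,"ry": 0.3,"gripper": 0.2},
  {"x": -13,"y": 7,"z": 26,"ry": 0.4,"gripper": 0.2},
  {"x": -16.2,"y": 9.1,"z": 32.8,"ry": 0.46,"gripper": 0.2},
], squeeze=30)

```text
invalid input at $.moves[0]: expected keys rx, ry, rz, x, y, z, gripper
```

>>> arm_command([
  {"x": 0,"gripper": 0.2},
])

```text
invalid input at $.moves[0]: expected keys rx, ry, rz, x, y, z, gripper
```

Run:
```python
from h import *
s=bot.observe();print(s['clock'],s['position'],s['tool_rot'],s['grip_width'])
rel([0.50,-0.2685,0.14],Rt())
s,im,d=grab('wrist','w1.png');np.save('w1.npy',d)
for n in ['die']:
    for x in bot.masks_of(n,'wrist'): print(np.round(x['box']),x['p'])
```

```text
1.05 [ 0.27786604 -0.55980147  0.23126182] [-1.57082078e+00  9.98953242e-05 -1.11007671e+00] 0.08535278530715466
shift cm [-16.22   9.13  32.85] turn [ 0.000e+00  4.607e-01 -1.000e-04]
```

View pics/w1.png

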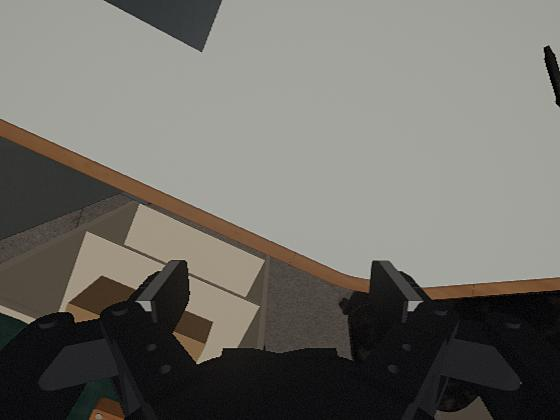

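>>> arm_command([
  {"rx": 0,"ry": 0.1,"rz": 0,"x": -3.5,"y": 1.0,"z": 7.0,"gripper": 0.2},
  {"rx": 0,"ry": 0.2,"rz": 0,"x": -7,"y": 3,"z": 14,"gripper": 0.2},
  {"rx": 0,"ry": 0.3,"rz": 0,"x": -10,"y": 5,"z": 20,"gripper": 0.2},
  {"rx": 0,"ry": 0.4,"rz": 0,"x": -13,"y": 7,"z": 26,"gripper": 0.2},
  {"rx": 0,"ry": 0.46,"rz": 0,"x": -16.2,"y": 9.1,"z": 32.8,"gripper": 0.2},
], squeeze=30)

```text
clock: 1.57
position: [0.4011, -0.3966, 0.1849]
tool_rot: [-1.57, -0.0, -1.576]
force: [0.7, -1.0, 0.1]
grip_width: 0.051
```

Run:
```python
from h import *
rel([0.50,-0.2685,0.14],Rt())
```

```text
shift cm [-12.86   4.48   9.82] turn [-0.0004 -0.0054  0.0004]
```

>>> arm_command([
  {"rx": 0,"ry": 0,"rz": 0,"x": -3.5,"y": 1.2,"z": 2.3,"gripper": 0.2},
  {"rx": 0,"ry": 0,"rz": 0,"x": -7,"y": 2.4,"z": 4,"gripper": 0.2},
  {"rx": 0,"ry": 0,"rz": 0,"x": -10,"y": 3.6,"z": 6,"gripper": 0.2},
  {"rx": 0,"ry": 0,"rz": 0,"x": -12.8,"y": 4.5,"z": 7,"gripper": 0.2},
  {"rx": 0,"ry": 0,"rz": 0,"x": -12.8,"y": 4.5,"z": 7,"gripper": 0.2},
])

```text
clock: 1.98
position: [0.4724, -0.2635, 0.1384]
tool_rot: [-1.572, 0.003, -1.563]
force: [0.2, 1.2, 0.4]
grip_width: 0.0511
```

Run:
```python
from h import *
s=bot.observe();print(s['clock'],s['position'],s['tool_rot'],s['grip_width'],np.abs(s['qd']).max())
s,im,d=grab('wrist','w1.png');np.save('w1.npy',d)
s=bot.observe()
P=pts('wrist',d,s)
for n in ['die']:
    for x in bot.masks_of(n,'wrist'):
        m=x['mask'];q=P[m];h=np.median(q[:,2]);print(np.round(x['box']),x['p'],np.round(im[m].mean(0)),np.round(np.median(q,0),4),np.round(np.percentile(q[:,:2],[2,98],axis=0),4).tolist(), m.sum())
for uv in proj('wrist',[[0.4985,-.2685,.016]],s): print(uv)
```

```text
1.9833 [ 0.47236201 -0.26353741  0.1384064 ] [-1.57186379  0.00337176 -1.56267017] 0.051059923780093816 0.09221687532530269
[169. 162. 210. 200.] 0.88 [200.  61.  54.] [ 0.4944 -0.1875  0.0162] [[0.4789, -0.2032], [0.5098, -0.1725]] 1168
[267. 157. 302. 196.] 0.86 [208. 208. 208.] [ 0.4992 -0.2708  0.0165] [[0.4844, -0.2857], [0.5142, -0.2567]] 1091
[237.  31. 280.  82.] 0.67 [204.  57.  53.] [ 0.5964 -0.2489  0.0163] [[0.5804, -0.2643], [0.6113, -0.2337]] 1600
[173. 230. 209. 268.] 0.64 [ 76. 156.  89.] [ 0.4302 -0.1818  0.0161] [[0.4129, -0.1977], [0.4456, -0.1664]] 1060
[251. 248. 286. 277.] 0.57 [196.  52.  48.] [ 0.4189 -0.2582  0.0163] [[0.4032, -0.2734], [0.4342, -0.2435]] 993
[280.45390541 177.54819871]
```

View pics/w1.png

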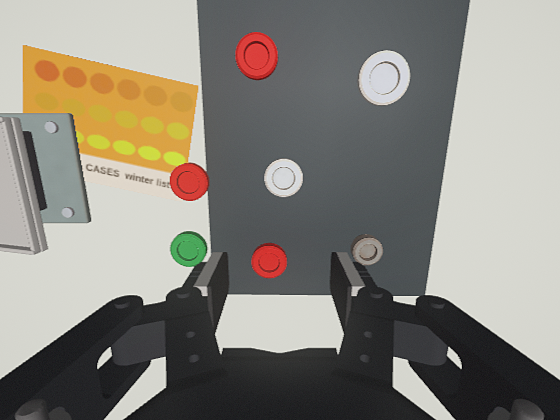

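The wrist picture shows the die at (283,177), white metal, about 33 mm across with its top at 16 mm. The reds are at (189,181), (256,55) and (268,260), green at (188,249), wide at (384,77), tall at (366,250).

Run:
```python
from h import *
s,im,d=grab('wrist','w2.png');P=pts('wrist',d,s)
print(s['clock'],s['position'],s['tool_rot'],s['qd'].round(3))
for x in bot.masks_of('die','wrist'):
    m=x['mask'];q=P[m]
    if im[m].std(1).mean()<12:
        b=x['box'];sub=(im[:,:,0].astype(int)>130)&(np.abs(P[:,:,2]-.016)<.006);mm=np.zeros_like(m);mm[int(b[1])-6:int(b[3])+6,int(b[0])-6:int(b[2])+6]=1
        mk=(sub&mm); c=cv2.findContours(mk.astype(np.uint8),0,2)[0];c=max(c,key=cv2.contourArea);e=cv2.fitEllipse(c);print(x['p'],e)
        f,cx,cy,E=cam('wrist',s)
        r=E[:3,:3]@np.array([(e[0][0]-cx)/f,(e[0][1]-cy)/f,1]);t=(.016-E[2,3])/r[2];p=E[:3,3]+t*r;print(p, np.median(P[mk],0), np.percentile(P[mk],[2,98],axis=0))
        rel([p[0],p[1],.004],Rt())
```

```text
2.0833 [ 0.47057639 -0.26914095  0.13986918] [-1.57129322e+00  2.52878614e-04 -1.56772043e+00] [ 0.044 -0.01   0.024 -0.013  0.002  0.005  0.013]
0.83 ((276.6894836425781, 175.1895294189453), (37.21735382080078, 37.29124069213867), 170.01766967773438)
[ 0.49985544 -0.26773323  0.016     ] [ 0.49953329 -0.2679774   0.01560869] [[ 0.48466766 -0.28300498  0.0114034 ]
 [ 0.51480639 -0.252877    0.01756806]]
shift cm [-0.35 13.64  2.99] turn [-0.0002 -0.0003  0.0007]
```

>>> arm_command([
  {"rx": 0,"ry": 0,"rz": 0,"x": -0.3,"y": 3.5,"z": 1.5,"gripper": 0.2},
  {"rx": 0,"ry": 0,"rz": 0,"x": -0.3,"y": 6.5,"z": 3,"gripper": 0.2},
  {"rx": 0,"ry": 0,"rz": 0,"x": -0.3,"y": 8,"z": 3,"gripper": 0.2},
  {"rx": 0,"ry": 0,"rz": 0,"x": -0.3,"y": 9.0,"z": 3,"gripper": 0.2},
  {"rx": 0,"ry": 0,"rz": 0,"x": -0.3,"y": 9.0,"z": 3,"gripper": 0.2},
])

```text
clock: 2.6
position: [0.4987, -0.2679, 0.0486]
tool_rot: [-1.573, 0.001, -1.572]
force: [-0.9, 0.2, 0.1]
grip_width: 0.0514
```

Run:
```python
from h import *
s,im,d=grab('wrist','w3.png')
rel([.4998,-.268,.003],Rt())
s=bot.observe();print(s['position'])
```

```text
shift cm [-0.    4.69  0.06] turn [ 0.0012 -0.0009 -0.    ]
[ 0.4992734  -0.26801884  0.04991912]
```

View pics/w3.png

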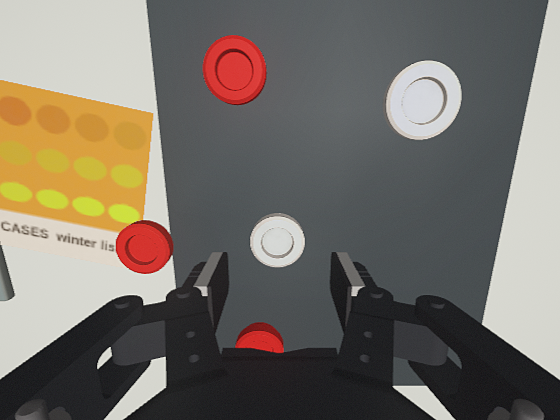

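The die is at (277,241), centred between the fingertips (220 and 340), and the red die at (144,247) is clear. I descend.

>>> arm_command([
  {"rx": 0,"ry": 0,"rz": 0,"x": 0,"y": 2.5,"z": 0.05,"gripper": 0.2},
  {"rx": 0,"ry": 0,"rz": 0,"x": 0,"y": 4,"z": 0.05,"gripper": 0.2},
  {"rx": 0,"ry": 0,"rz": 0,"x": 0,"y": 4.7,"z": 0.05,"gripper": 0.2},
  {"rx": 0,"ry": 0,"rz": 0,"x": 0,"y": 4.7,"z": 0.05,"gripper": 0.2},
  {"rx": 0,"ry": 0,"rz": 0,"x": 0,"y": 4.7,"z": 0.05,"gripper": 0.2},
])

```text
clock: 3.07
position: [0.5009, -0.2676, 0.0042]
tool_rot: [-1.57, -0.001, -1.571]
force: [0.2, -0.5, -0.1]
grip_width: 0.0517
```

Run:
```python
from h import *
s,im,d=grab('wrist','w4.png')
rel([.4998,-.268,.003],Rt())
s=bot.observe();print(s['position'],s['force'])
```

```text
shift cm [ 0.04  0.14 -0.14] turn [-0.0013  0.0003  0.0007]
[ 0.50119779 -0.26762773  0.00440679] [-0.5968802  -0.58192473 -0.1545063 ]
```

View pics/w4.png

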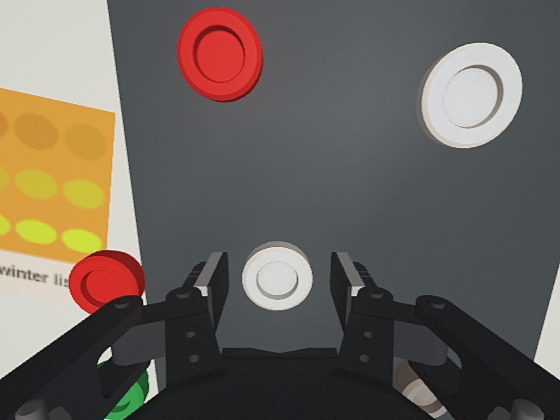

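>>> arm_command([
  {"rx": 0,"ry": 0,"rz": 0,"x": 0,"y": 0.1,"z": -0.1,"gripper": -0.3},
  {"rx": 0,"ry": 0,"rz": 0,"x": 0,"y": 0.1,"z": -0.1,"gripper": -0.5},
  {"rx": 0,"ry": 0,"rz": 0,"x": 0,"y": 0.1,"z": -0.1,"gripper": -0.5},
  {"rx": 0,"ry": 0,"rz": 0,"x": 0,"y": 0.1,"z": -0.1,"gripper": -0.5},
  {"rx": 0,"ry": 0,"rz": 0,"x": 0,"y": 0.1,"z": -0.1,"gripper": -0.5},
], squeeze=30)

```text
clock: 3.53
position: [0.5001, -0.2674, 0.0032]
tool_rot: [-1.57, -0.001, -1.57]
force: [-2.3, 1.0, 10.6]
grip_width: 0.0325
```

>>> arm_command([
  {"rx": 0,"ry": 0,"rz": 0,"x": 0,"y": -2.5,"z": 0,"gripper": -0.5},
  {"rx": 0,"ry": 0,"rz": 0,"x": 0,"y": -6,"z": 0,"gripper": -0.5},
  {"rx": 0,"ry": 0,"rz": 0,"x": 0,"y": -10,"z": 0,"gripper": -0.5},
  {"rx": 0,"ry": 0,"rz": 0,"x": -2,"y": -14,"z": 0,"gripper": -0.5},
  {"rx": 0,"ry": 0,"rz": 0,"x": -6,"y": -17,"z": -1,"gripper": -0.5},
])

```text
clock: 3.95
position: [0.4931, -0.2187, 0.1685]
tool_rot: [-1.567, -0.002, -1.574]
force: [0.5, 0.3, 1.0]
grip_width: 0.033
```

Run:
```python
from h import *
rel([.46,-.03,.21],Rt())
```

```text
shift cm [-18.85  -4.21  -3.35] turn [-0.0043 -0.0032  0.0023]
```

>>> arm_command([
  {"rx": 0,"ry": 0,"rz": 0,"x": -4,"y": -1,"z": -1,"gripper": -0.5},
  {"rx": 0,"ry": 0,"rz": 0,"x": -8,"y": -2,"z": -2,"gripper": -0.5},
  {"rx": 0,"ry": 0,"rz": 0,"x": -12,"y": -3,"z": -3.3,"gripper": -0.5},
  {"rx": 0,"ry": 0,"rz": 0,"x": -16,"y": -4,"z": -3.3,"gripper": -0.5},
  {"rx": 0,"ry": 0,"rz": 0,"x": -18.5,"y": -4.2,"z": -3.3,"gripper": -0.5},
])

```text
clock: 4.37
position: [0.4584, -0.0282, 0.2088]
tool_rot: [-1.568, 0.001, -1.568]
force: [2.1, 0.1, -0.3]
grip_width: 0.0325
```

>>> arm_command([
  {"rx": 0,"ry": 0,"rz": 0,"x": -2,"y": 0,"z": 0,"gripper": -0.5},
  {"rx": 0,"ry": 0,"rz": 0,"x": -2,"y": 0,"z": 0,"gripper": -0.5},
  {"rx": 0,"ry": 0,"rz": 0,"x": -2,"y": 0,"z": 0,"gripper": -0.5},
])

```text
clock: 4.62
position: [0.4588, -0.0106, 0.2073]
tool_rot: [-1.57, 0.0, -1.568]
force: [0.1, -1.2, -0.4]
grip_width: 0.0325
```

Run:
```python
from h import *
s,im,d=grab('wrist','w5.png');np.save('w5.npy',d);np.save('w5s.npy',np.r_[s['position'],s['tool_rot']])
print(s['position'],s['tool_rot'],np.abs(s['qd']).max(),s['clock'])
for x in bot.masks_of('chute','wrist'): print(x['box'],x['p'])
s2=bot.observe();print(s2['position'])
```

```text
[ 0.45878377 -0.01062125  0.2072639 ] [-1.56996431e+00  8.38389986e-05 -1.56800498e+00] 0.03379090397267515 4.6167
[96.2, 106.3, 398.2, 210.7] 0.94
[ 0.45872476 -0.01219433  0.20691978]
```

View pics/w5.png

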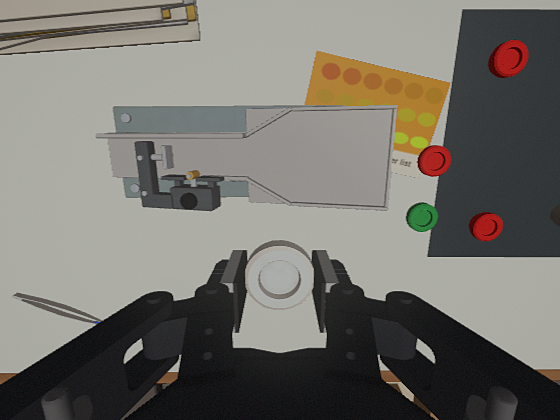

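Run:
```python
from h import *
v=np.load('w5s.npy');s={'position':v[:3],'tool_rot':v[3:]}
d=np.load('w5.npy');P=pts('wrist',d,s);im=cv2.imread('pics/w5.png')
q=P[125:195,300:380].reshape(-1,3);
A=np.c_[q[:,:2],np.ones(len(q))];c,r,_,_=np.linalg.lstsq(A,q[:,2],rcond=None)
res=A@c-q[:,2];k=abs(res)<.004;c=np.linalg.lstsq(A[k],q[k,2],rcond=None)[0];print('plane',c,np.std(res[k]),'slope',np.arctan(np.hypot(*c[:2])),'dir yaw',np.arctan2(-c[1],-c[0]))
cv2.imwrite('pics/w5c.png',cv2.resize(im[95:220,90:405],None,fx=2.5,fy=2.5,interpolation=cv2.INTER_CUBIC))
np.save('plane.npy',c)
```

```text
plane [ 0.00643201 -0.23732071  0.06537511] 0.001997407070366225 slope 0.23309257563084765 dir yaw 1.5978922870090324
```

View pics/w5c.png

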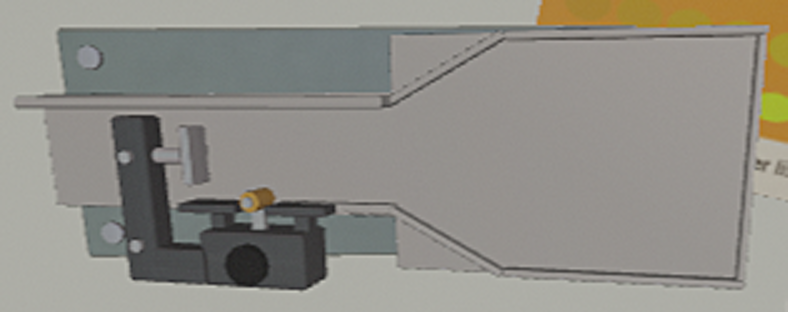

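```bash
cat >> h.py <<'E'
def chute(yaw,o):
    # chute frame: x downhill
    Rc=R.from_euler('z',yaw)*R.from_euler('y',0.24); return Rc,np.array(o)
E
python3 - <<'E'
from h import *
from scipy.optimize import least_squares
v=np.load('w5s.npy');s={'position':v[:3],'tool_rot':v[3:]}
px=np.array([[751,40],[736,277],[503,40],[502,268],[390,105],[394,205]])/2.5+[90,95]-[0.3,.3]
M=np.array([[-62,-40,0],[-62,40,0],[20,-40,0],[20,40,0],[62,-17.7,0],[62,17.7,0]])/1e3
def f(t,full=False):
    Rc,o=chute(t[0],t[1:4]); return np.r_[(proj('wrist',Rc.apply(M)+o,s)-px).ravel(),(t[3]-.078)*(1000)]
r=least_squares(f,[1.57,.505,-.035,.078]);print(r.x,r.fun.round(2))
c=np.load('plane.npy');print('plane z at o',c[0]*r.x[1]+c[1]*r.x[2]+c[2])
np.save('ch.npy',r.x)
Rc,o=chute(r.x[0],r.x[1:4])
print('roller px',proj('wrist',Rc.apply([[.113,.0127,.008],[.130,.0127,.008],[.147,.0127,.008]])+o,s))
# where roller/pad
f_,cx,cy,E=cam('wrist',s)
n=Rc.apply([0,0,1])
def on(uv,h):
    ray=E[:3,:3]@np.array([(uv[0]-cx)/f_,(uv[1]-cy)/f_,1]);p0=o+h*n
    t=n@(p0-E[:3,3])/(n@ray);return (Rc.inv().apply(E[:3,3]+t*ray-o)*1000).round(1)
for uv in ([259,198],[252,203],[244,200],[272,192]): print('roller',on(np.array(uv)/2.5+[90,95],.015))
for uv in ([206,126],[209,182]): print('pad face',on(np.array(uv)/2.5+[90,95],.015),on(np.array(uv)/2.5+[90,95],.002))
E
```

```text
[ 1.57834154  0.50247188 -0.04137622  0.07841497] [ 0.76 -1.24 -1.73  0.36  0.19  0.75  0.12 -0.63  0.49  1.19  0.15 -0.45
  0.41]
plane z at o 0.07842644432802949
roller px [[194.20429012 170.66927485]
 [178.37584264 170.22209455]
 [162.96337285 169.78666632]]
roller [110.   15.1  15. ]
roller [113.1  17.   15. ]
roller [116.3  16.   15. ]
roller [104.4  12.7  15. ]
pad face [129.4 -11.2  15. ] [137.8 -10.6   2. ]
pad face [130.4   9.5  15. ] [138.9  11.3   2. ]
```

The view shows the pan at about (330,158), the throat near (247,157), the brass roller at (193,175) and the stop pad at (168,157). The chute frame fit agrees with the depth plane (z 78.4 mm, slope 0.233). The roller is at roughly x=114 and the stop face at about 138.

```bash
cat >> h.py <<'E'
T=np.load('ch.npy'); CR,CO=chute(T[0],[T[1],T[2],.0782])
RG=CR*R.from_matrix(np.array([[-1,0,0],[0,0,-1],[0,-1,0]]).T)
def crel(x,y,z,**k): rel(CR.apply(np.array([x,y,z])/1e3)+CO,RG,**k)
def cpose():
    s=bot.observe(); print('t',round(s['clock'],2),'chute pos mm',(CR.inv().apply(s['position']-CO)*1e3).round(2),'F',CR.inv().apply(s['force']).round(2),'w',s['grip_width'].round(4),'dRot',(RG.inv()*R.from_euler('xyz',s['tool_rot'])).as_rotvec().round(4),'qd',np.abs(s['qd']).max().round(3))
E
python3 - <<'E'
from h import *
print(RG.as_matrix().round(2)); cpose(); crel(5,0,40)
E
```

```text
[[ 0.01  0.    1.  ]
 [-0.97 -0.24  0.01]
 [ 0.24 -0.97 -0.  ]]Traceback (most recent call last):
  File "<stdin>", line 2, in <module>
  File "h.py", line 36, in cpose
    s=bot.observe(); print('t',round(s['clock'],2),'chute pos mm',(CR.inv().apply(s['position']-CO)*1e3).round(2),'F',CR.inv().apply(s['force']).round(2),'w',s['grip_width'].round(4),'dRot',(RG.inv()*R.from_euler('xyz',s['tool_rot'])).as_rotvec().round(4),'qd',np.abs(s['qd']).max().round(3))
                                                                                                                                                              ^^^^^^^^^^^^^^^^^^^^^
AttributeError: 'float' object has no attribute 'round'
```

```bash
sed -i "s/s\['grip_width'\].round(4)/round(float(s['grip_width']),4)/" h.py
python3 - <<'E'
from h import *
cpose(); crel(5,0,40)
E
```

```text
t 4.72 chute pos mm [ -1.93  43.53 132.05] F [-0.71  0.29 -0.7 ] w 0.0325 dRot [-0.0007  0.0076  0.2397] qd 0.011
shift cm [1.48 9.11 4.36] turn [ 0.0007 -0.0076 -0.2397]
```

>>> arm_command([
  {"rx": 0,"ry": 0,"rz": -0.08,"x": 0.5,"y": 1.5,"z": 2.0,"gripper": -0.5},
  {"rx": 0,"ry": 0,"rz": -0.16,"x": 1.0,"y": 4,"z": 4.0,"gripper": -0.5},
  {"rx": 0,"ry": -0.007,"rz": -0.24,"x": 1.5,"y": 7,"z": 4.35,"gripper": -0.5},
  {"rx": 0,"ry": -0.007,"rz": -0.24,"x": 1.5,"y": 9,"z": 4.35,"gripper": -0.5},
  {"rx": 0,"ry": -0.007,"rz": -0.24,"x": 1.5,"y": 9,"z": 4.35,"gripper": -0.5},
])

```text
clock: 5.13
position: [0.5005, -0.0266, 0.1133]
tool_rot: [-1.578, -0.242, -1.561]
force: [-1.5, -0.6, -1.7]
grip_width: 0.0326
```

Run:
```python
from h import *
s,im,d=grab('wrist','w6.png'); cpose(); crel(5,0,4)
```

```text
t 5.18 chute pos mm [ 4.95  1.19 39.56] F [ 0.32 -0.01  0.98] w 0.0327 dRot [-0.0047 -0.0007 -0.001 ] qd 0.064
shift cm [-0.01  3.56  0.14] turn [0.0047 0.0007 0.001 ]
```

View pics/w6.png

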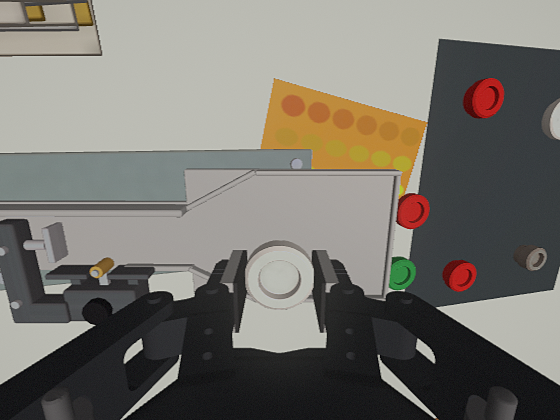

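The die is held above the pan and the tool is tilted with the floor. I go down next.

>>> arm_command([
  {"rx": 0.004,"ry": 0,"rz": 0,"x": 0,"y": 1.5,"z": 0.15,"gripper": -0.5},
  {"rx": 0.004,"ry": 0,"rz": 0,"x": 0,"y": 2.7,"z": 0.15,"gripper": -0.5},
  {"rx": 0.004,"ry": 0,"rz": 0,"x": 0,"y": 3.4,"z": 0.15,"gripper": -0.5},
  {"rx": 0.004,"ry": 0,"rz": 0,"x": 0,"y": 3.4,"z": 0.15,"gripper": -0.5},
])

```text
clock: 5.52
position: [0.5037, -0.0358, 0.084]
tool_rot: [-1.568, -0.24, -1.565]
force: [-1.5, -0.1, -1.1]
grip_width: 0.0325
```

Run:
```python
from h import *
cpose(); crel(5,0,3.2)
```

```text
t 5.52 chute pos mm [ 4.02 -1.23  6.98] F [ 0.18  1.54 -1.04] w 0.0325 dRot [ 0.0025  0.002  -0.    ] qd 0.028
shift cm [-0.1   0.38 -0.12] turn [-0.0025 -0.002   0.    ]
```

>>> arm_command([
  {"rx": 0,"ry": 0,"rz": 0,"x": 0,"y": 0.1,"z": 0,"gripper": -0.5},
  {"rx": 0,"ry": 0,"rz": 0,"x": 0,"y": 0.15,"z": 0,"gripper": -0.5},
  {"rx": 0,"ry": 0,"rz": 0,"x": 0,"y": 0.15,"z": 0,"gripper": -0.5},
])

```text
clock: 5.77
position: [0.5042, -0.0348, 0.083]
tool_rot: [-1.567, -0.24, -1.564]
force: [0.0, 0.1, 0.5]
grip_width: 0.0323
```

Run:
```python
from h import *
cpose(); crel(5,0,3.2)
```

```text
t 5.77 chute pos mm [ 5.26 -1.79  6.21] F [-0.02 -0.04  0.47] w 0.0323 dRot [0.0041 0.0002 0.0004] qd 0.006
shift cm [ 0.03  0.3  -0.18] turn [-0.0041 -0.0002 -0.0004]
```

>>> arm_command([
  {"rx": 0,"ry": 0,"rz": 0,"x": 0,"y": 0.1,"z": 0,"gripper": -0.5},
  {"rx": 0,"ry": 0,"rz": 0,"x": 0,"y": 0.15,"z": -0.1,"gripper": -0.5},
  {"rx": 0,"ry": 0,"rz": 0,"x": 0,"y": 0.15,"z": -0.1,"gripper": -0.5},
])

```text
clock: 6.02
position: [0.5027, -0.0351, 0.0808]
tool_rot: [-1.568, -0.24, -1.563]
force: [-1.2, 0.4, -0.9]
grip_width: 0.0322
```

Run:
```python
from h import *
cpose(); crel(5,0,3.2)
s,im,d=grab('side','s1.png');cv2.imwrite('pics/s1c.png',cv2.resize(cv2.cvtColor(im,4)[150:250,170:300],None,fx=5,fy=5,interpolation=2))
```

```text
t 6.02 chute pos mm [ 5.5  -0.28  4.06] F [ 0.56  1.18 -0.78] w 0.0322 dRot [ 0.0032 -0.0004  0.    ] qd 0.004
shift cm [ 0.05  0.09 -0.03] turn [-0.0032  0.0004 -0.    ]
```

View pics/s1c.png

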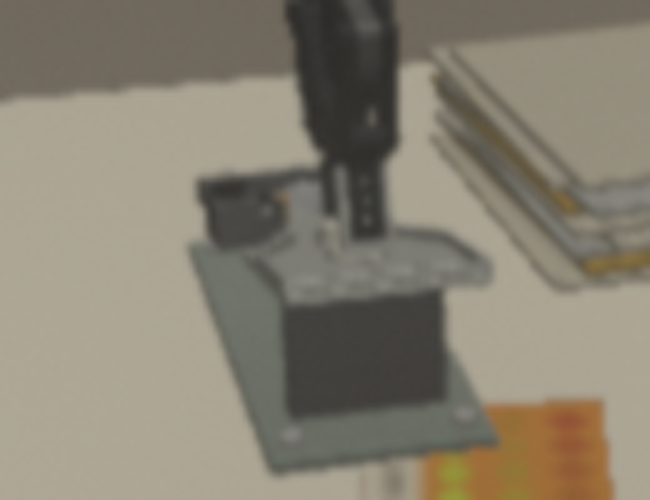

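Nearly down. I lower in small steps until contact.

>>> arm_command([
  {"rx": 0,"ry": 0,"rz": 0,"x": 0,"y": 0.05,"z": 0,"gripper": -0.5},
  {"rx": 0,"ry": 0,"rz": 0,"x": 0,"y": 0.1,"z": 0,"gripper": -0.5},
  {"rx": 0,"ry": 0,"rz": 0,"x": 0,"y": 0.1,"z": 0,"gripper": -0.5},
])

```text
clock: 6.32
position: [0.5029, -0.0353, 0.0799]
tool_rot: [-1.568, -0.24, -1.563]
force: [-0.5, 0.6, 2.7]
grip_width: 0.0322
```

```bash
python3 -c "
from h import *
cpose()"
```

```text
t 6.32 chute pos mm [ 5.54 -0.48  3.06] F [-0.08  0.52  2.8 ] w 0.0322 dRot [ 0.0033 -0.0004  0.    ] qd 0.001
```

Contact is felt (2.8 N) at z 3.1 mm, close to the 3.2 mm predicted. I release.

>>> arm_command([
  {"rx": 0,"ry": 0,"rz": 0,"x": 0,"y": 0,"z": 0,"gripper": 0.1},
  {"rx": 0,"ry": 0,"rz": 0,"x": 0,"y": 0,"z": 0,"gripper": 0.1},
  {"rx": 0,"ry": 0,"rz": 0,"x": 0,"y": 0,"z": 0,"gripper": 0.1},
  {"rx": 0,"ry": 0,"rz": 0,"x": 0,"y": 0,"z": 0,"gripper": 0.1},
  {"rx": 0,"ry": 0,"rz": 0,"x": 0,"y": 0,"z": 0,"gripper": 0.1},
])

```text
clock: 6.73
position: [0.5029, -0.0354, 0.0798]
tool_rot: [-1.568, -0.24, -1.563]
force: [0.0, -0.5, 0.5]
grip_width: 0.0473
```

```bash
python3 -c "
from h import *
grab('wrist','w7.png');cpose()"
```

```text
t 6.78 chute pos mm [ 5.47 -0.41  2.98] F [ 0.28  0.81 -0.38] w 0.0469 dRot [ 0.0032 -0.0003 -0.    ] qd 0.002
```

View pics/w7.png

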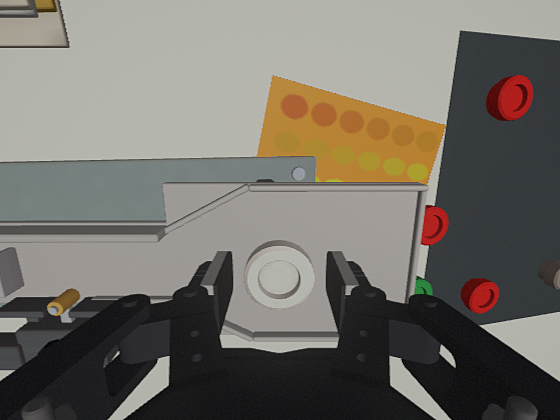

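The die at (279,277) is free, with gaps to both pads. I retreat upward, then uphill, and shut.

>>> arm_command([
  {"rx": 0,"ry": 0,"rz": 0,"x": 0,"y": -1.5,"z": 0,"gripper": 0.1},
  {"rx": 0,"ry": 0,"rz": 0,"x": 0,"y": -4,"z": 0,"gripper": 0.1},
  {"rx": 0,"ry": 0,"rz": 0,"x": 1,"y": -5,"z": 0,"gripper": -1},
  {"rx": 0,"ry": 0,"rz": 0,"x": 3.5,"y": -5,"z": 0,"gripper": -1},
  {"rx": 0,"ry": 0,"rz": 0,"x": 3.5,"y": -5,"z": 0,"gripper": -1},
])

```text
clock: 7.2
position: [0.5031, -0.0616, 0.1383]
tool_rot: [-1.566, -0.241, -1.567]
force: [-0.4, -2.0, 0.5]
grip_width: 0.0111
```

>>> arm_command([
  {"rx": 0,"ry": 0,"rz": 0,"x": 0,"y": 0,"z": 0,"gripper": -1},
  {"rx": 0,"ry": 0,"rz": 0,"x": 0,"y": 0,"z": 0,"gripper": -1},
  {"rx": 0,"ry": 0,"rz": 0,"x": 0,"y": 0,"z": 0,"gripper": -1},
])

```text
clock: 7.45
position: [0.5027, -0.0572, 0.1363]
tool_rot: [-1.568, -0.24, -1.562]
force: [-0.3, -0.2, -0.4]
grip_width: 0.0001
```

Run:
```python
from h import *
s,im,d=grab('wrist','w8.png');np.save('w8s.npy',np.r_[s['position'],s['tool_rot']]);cpose()
P=pts('wrist',d,s)
for x in bot.masks_of('die','wrist'):
    m=x['mask'];q=(CR.inv().apply(P[m]-CO)*1e3);print(np.round(x['box']),round(x['p'],2),im[m].mean(0).round(),np.median(q,0).round(1),np.percentile(q,[3,97],axis=0).round(1).tolist())
# fingertip depth
```

```text
t 7.5 chute pos mm [-29.03  -0.18  52.74] F [0.85 0.12 0.09] w -0.0002 dRot [ 0.0029 -0.0012  0.0001] qd 0.004
[352. 195. 390. 225.] 0.91 [174.  48.  41.] [-120.4    7.8  -95.3] [[-135.2, -6.6, -99.3], [-105.4, 22.3, -90.0]]
[347. 253. 380. 286.] 0.91 [ 55. 128.  67.] [-114.5   71.8  -94.1] [[-130.1, 57.3, -98.5], [-100.2, 86.2, -88.6]]
[198. 210. 253. 266.] 0.89 [186. 185. 178.] [ 4.  -1.  15.2] [[-11.1, -16.1, 10.3], [18.5, 13.3, 17.0]]
[418.  85. 459. 124.] 0.74 [162.  33.  30.] [-180.3  -93.5 -110.5] [[-196.4, -108.2, -118.0], [-166.2, -77.9, -104.9]]
[405. 259. 437. 288.] 0.57 [160.  34.  32.] [-188.4   83.3 -112.5] [[-204.0, 69.2, -121.6], [-174.7, 99.1, -107.1]]
```

View pics/w8.png

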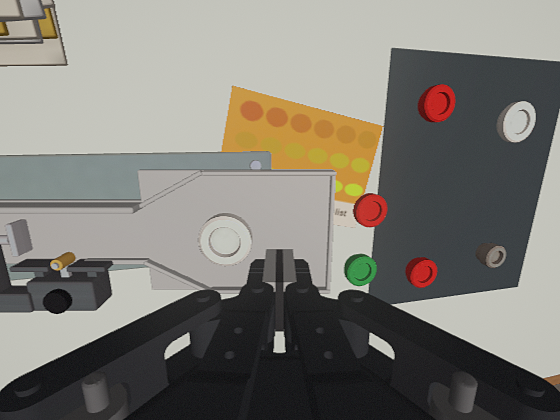

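Run:
```python
from h import *
s,im,d=grab('wrist','w9.png');P=pts('wrist',d,s)
Rt_=R.from_euler('xyz',s['tool_rot'])
for v in range(246,360,8):
    row=Rt_.inv().apply(P[v,200:361:4]-s['position'])*1e3
    k=(row[:,1]>-90)&(row[:,1]<3)&(abs(row[:,0])<70)
    print(v,[tuple(r.round().astype(int).tolist()) for r in row[k]][:14])
```

```text
246 []
254 [(-4, -9, 11), (-2, -11, 12), (-1, -11, 12), (1, -11, 12), (3, -11, 12), (5, -9, 11), (7, -10, 11)]
262 [(-12, -10, 7), (-10, -11, 7), (-8, -10, 7), (-6, -11, 8), (-4, -20, 12), (-2, -19, 11), (0, -19, 11), (1, -20, 12), (3, -19, 11), (5, -20, 12), (7, -20, 12), (9, -10, 7), (11, -11, 8), (13, -12, 8)]
270 [(-11, -19, 7), (-9, -19, 7), (-8, -19, 8), (-5, -28, 12), (-4, -27, 11), (-2, -29, 12), (0, -27, 11), (1, -28, 12), (3, -28, 12), (5, -27, 11), (6, -27, 12), (8, -20, 8), (10, -19, 8), (12, -20, 8)]
278 [(-12, -27, 7), (-11, -26, 7), (-9, -28, 8), (-7, -27, 8), (-5, -34, 11), (-3, -35, 12), (-2, -35, 12), (0, -34, 11), (1, -35, 12), (3, -35, 12), (4, -35, 12), (6, -35, 12), (8, -35, 12), (10, -27, 8)]
286 [(-12, -43, 13), (-11, -43, 12), (-9, -46, 14), (-7, -45, 14), (-6, -45, 14), (-4, -46, 14), (-3, -43, 13), (-2, -43, 13), (0, -38, 10), (1, -38, 10), (3, -38, 10), (4, -42, 12), (6, -43, 13), (7, -45, 14)]
294 [(-26, -51, 14), (-25, -51, 14), (-23, -51, 14), (-23, -48, 12), (-21, -48, 13), (-20, -49, 13), (-13, -48, 13), (-11, -49, 13), (-10, -49, 13), (-9, -48, 12), 
[... 1141 characters left out ...]
(-7, -76, 17), (-6, -76, 17)]
342 [(-26, -57, 0), (-24, -58, 0), (-23, -57, -1), (-16, -79, 17), (-15, -80, 18), (-14, -79, 17), (-13, -80, 18), (-12, -79, 17), (-11, -80, 18), (-10, -80, 18), (-9, -80, 18), (-8, -80, 18), (-7, -80, 18), (-6, -80, 18)]
350 [(-26, -57, -4), (-24, -57, -4), (-16, -83, 18), (-15, -82, 17), (-14, -82, 17), (-13, -82, 18), (-12, -82, 17), (-11, -82, 17), (-10, -82, 17), (-9, -82, 17), (-8, -83, 18), (-8, -82, 17), (-6, -83, 18), (-6, -82, 17)]
358 [(-26, -57, -6), (-16, -85, 18), (-15, -85, 17), (-14, -86, 18), (-14, -85, 17), (-13, -84, 17), (-12, -85, 17), (-11, -83, 16), (-10, -85, 18), (-9, -85, 17), (-8, -85, 17), (-7, -85, 18), (-6, -84, 17), (-5, -84, 17)]
```

The die lies flat at chute (4,-1) with its top at 15 mm. The fingers are shut, ±13 mm thick, with knuckles 45 mm up. I lower behind it.

>>> arm_command([
  {"rx": -0.003,"ry": 0,"rz": 0,"x": 0.6,"y": 1,"z": 0,"gripper": -1},
  {"rx": -0.003,"ry": 0,"rz": 0,"x": 0.6,"y": 3,"z": 0,"gripper": -1},
  {"rx": -0.003,"ry": 0,"rz": 0,"x": 0.6,"y": 4.2,"z": 0,"gripper": -1},
  {"rx": -0.003,"ry": 0,"rz": 0,"x": 0.6,"y": 4.7,"z": 0,"gripper": -1},
  {"rx": -0.003,"ry": 0,"rz": 0,"x": 0.6,"y": 4.7,"z": 0,"gripper": -1},
])

```text
clock: 8.02
position: [0.5024, -0.075, 0.0912]
tool_rot: [-1.573, -0.24, -1.563]
force: [-0.9, -0.4, 0.2]
grip_width: -0.0001
```

>>> arm_command([
  {"rx": 0,"ry": 0,"rz": 0,"x": 0,"y": 0,"z": 0,"gripper": -1},
  {"rx": 0,"ry": 0,"rz": 0,"x": 0,"y": 0,"z": 0,"gripper": -1},
])

```text
clock: 8.18
position: [0.5035, -0.0743, 0.0929]
tool_rot: [-1.57, -0.24, -1.563]
force: [-0.3, -0.2, 0.7]
grip_width: -0.0002
```

```bash
python3 -c "
from h import *
cpose();crel(60,0,5)"
```

```text
t 8.18 chute pos mm [-35.52  -0.78   6.48] F [-0.39  0.27  0.6 ] w -0.0002 dRot [ 0.0009 -0.0003  0.0002] qd 0.006
shift cm [-9.55  0.15 -0.08] turn [-0.0009  0.0003 -0.0002]
```

>>> arm_command([
  {"rx": 0,"ry": 0,"rz": 0,"x": -0.6,"y": 0.1,"z": -0.05,"gripper": -1},
  {"rx": 0,"ry": 0,"rz": 0,"x": -1.2,"y": 0.1,"z": -0.08,"gripper": -1},
  {"rx": 0,"ry": 0,"rz": 0,"x": -1.8,"y": 0.1,"z": -0.08,"gripper": -1},
  {"rx": 0,"ry": 0,"rz": 0,"x": -2.4,"y": 0.1,"z": -0.08,"gripper": -1},
  {"rx": 0,"ry": 0,"rz": 0,"x": -3,"y": 0.1,"z": -0.08,"gripper": -1},
])

```text
clock: 8.6
position: [0.5022, -0.0446, 0.0843]
tool_rot: [-1.57, -0.24, -1.562]
force: [-0.1, -0.2, 0.7]
grip_width: -0.0
```

```bash
python3 -c "
from h import *
grab('wrist','w10.png');cpose();crel(60,0,5)"
```

```text
t 8.65 chute pos mm [-3.38  0.27  5.15] F [2.06 1.08 0.38] w 0.0002 dRot [ 0.0006 -0.0019  0.0007] qd 0.026
shift cm [-6.34  0.02  0.04] turn [-0.0006  0.0019 -0.0007]
```

View pics/w10.png

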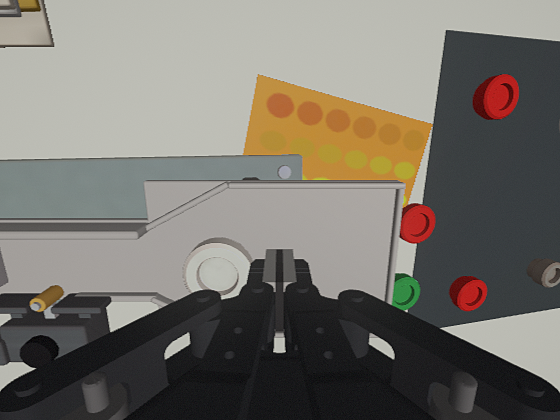

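The die at (217,270) is being pushed ahead, flat and on line. I go on.

>>> arm_command([
  {"rx": 0,"ry": 0,"rz": 0,"x": -0.6,"y": 0,"z": 0,"gripper": -1},
  {"rx": 0,"ry": 0,"rz": 0,"x": -1.2,"y": 0,"z": 0,"gripper": -1},
  {"rx": 0,"ry": 0,"rz": 0,"x": -1.8,"y": 0,"z": 0,"gripper": -1},
  {"rx": 0,"ry": 0,"rz": 0,"x": -2.4,"y": 0,"z": 0,"gripper": -1},
  {"rx": 0,"ry": 0,"rz": 0,"x": -3,"y": 0,"z": 0,"gripper": -1},
])

```text
clock: 9.07
position: [0.5019, -0.0158, 0.0771]
tool_rot: [-1.571, -0.24, -1.563]
force: [0.6, -0.6, 0.3]
grip_width: -0.0002
```

```bash
python3 -c "
from h import *
grab('wrist','w11.png');cpose();crel(60,0,5)"
```

```text
t 9.12 chute pos mm [26.44  0.37  5.01] F [ 2.54 -0.57  0.17] w -0.0001 dRot [ 0.0003 -0.0016  0.0007] qd 0.026
shift cm [-3.36  0.    0.04] turn [-0.0003  0.0016 -0.0007]
```

View pics/w11.png

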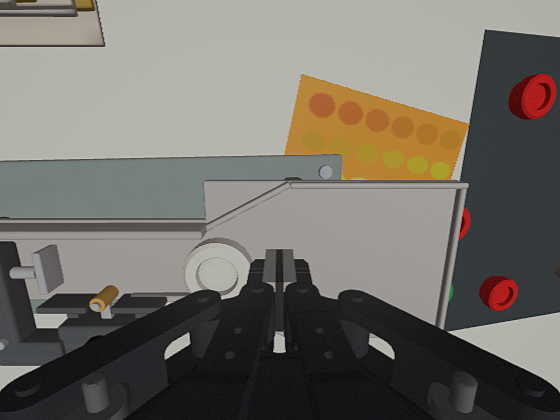

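The die is at the throat (217,270), lined up with the channel. I go on to just before the roller.

>>> arm_command([
  {"rx": 0,"ry": 0,"rz": 0,"x": -0.6,"y": 0,"z": 0,"gripper": -1},
  {"rx": 0,"ry": 0,"rz": 0,"x": -1.2,"y": 0,"z": 0,"gripper": -1},
  {"rx": 0,"ry": 0,"rz": 0,"x": -1.8,"y": 0,"z": 0,"gripper": -1},
  {"rx": 0,"ry": 0,"rz": 0,"x": -2.4,"y": 0,"z": 0,"gripper": -1},
  {"rx": 0,"ry": 0,"rz": 0,"x": -3,"y": 0,"z": 0,"gripper": -1},
])

```text
clock: 9.53
position: [0.5016, 0.0134, 0.0699]
tool_rot: [-1.571, -0.24, -1.563]
force: [-0.8, -0.1, -0.6]
grip_width: -0.0002
```

Run:
```python
from h import *
s,im,d=grab('wrist','w12.png');cpose();crel(88,0,5)
cv2.imwrite('pics/w12c.png',cv2.resize(cv2.cvtColor(im,4)[200:330,30:330],None,fx=2.6,fy=2.6,interpolation=2))
P=pts('wrist',d,s)
for x in bot.masks_of('die','wrist')[:3]:
    q=CR.inv().apply(P[x['mask']]-CO)*1e3;print(x['p'],np.median(q,0).round(1),np.percentile(q,[3,97],axis=0).round(1).tolist())
for x in bot.masks_of('holdback','wrist')[:2]:
    q=CR.inv().apply(P[x['mask']]-CO)*1e3;print('hb',x['p'],x['box'],np.median(q,0).round(1))
```

```text
t 9.58 chute pos mm [56.43  0.38  5.03] F [ 2.32  0.59 -0.04] w -0.0001 dRot [ 0.0004 -0.0016  0.0007] qd 0.027
shift cm [-3.16  0.01  0.04] turn [-0.0004  0.0016 -0.0007]
0.93 [-184.4   82.5 -112.8] [[-203.0, 69.1, -121.8], [-174.2, 97.0, -107.0]]
0.79 [83.6 -3.5 14.8] [[69.9, -16.0, 10.7], [98.1, 9.3, 17.0]]
0.57 [-167.7  -90.  -112.6] [[-175.5, -103.1, -121.2], [-165.0, -78.6, -107.0]]
hb 0.82 [148.2, 283.4, 174.6, 309.9] [113.2  14.   12.6]
```

View pics/w12c.png

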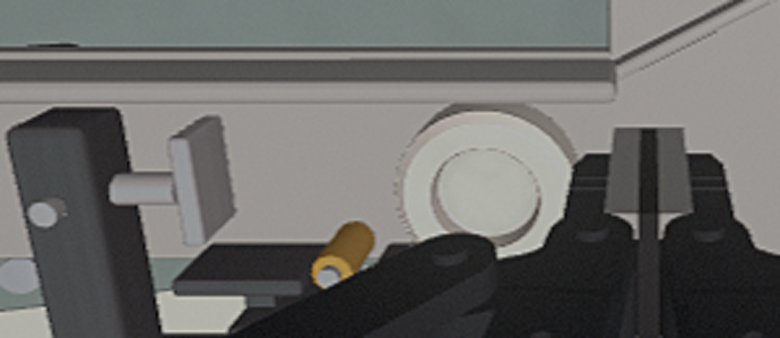

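The die (x≈84) stands in the channel just before the roller (x≈113). Slow steps from here.

>>> arm_command([
  {"rx": 0,"ry": 0,"rz": 0,"x": -0.3,"y": 0,"z": 0,"gripper": -1},
  {"rx": 0,"ry": 0,"rz": 0,"x": -0.6,"y": 0,"z": 0,"gripper": -1},
  {"rx": 0,"ry": 0,"rz": 0,"x": -0.9,"y": 0,"z": 0,"gripper": -1},
  {"rx": 0,"ry": 0,"rz": 0,"x": -1.2,"y": 0,"z": 0,"gripper": -1},
  {"rx": 0,"ry": 0,"rz": 0,"x": -1.4,"y": 0,"z": 0,"gripper": -1},
])

```text
clock: 10.1
position: [0.5016, 0.0268, 0.0667]
tool_rot: [-1.571, -0.24, -1.563]
force: [0.9, 0.3, -0.1]
grip_width: -0.0001
```

```bash
python3 -c "
from h import *
cpose()"
```

```text
t 10.1 chute pos mm [68.92  0.37  5.02] F [ 0.34 -0.86 -0.06] w -0.0001 dRot [ 0.0003 -0.0005  0.0001] qd 0.037
```

>>> arm_command([
  {"rx": 0,"ry": 0,"rz": 0,"x": -0.2,"y": 0,"z": 0,"gripper": -1},
  {"rx": 0,"ry": 0,"rz": 0,"x": -0.4,"y": 0,"z": 0,"gripper": -1},
  {"rx": 0,"ry": 0,"rz": 0,"x": -0.6,"y": 0,"z": 0,"gripper": -1},
])

```text
clock: 10.35
position: [0.5015, 0.0322, 0.0653]
tool_rot: [-1.571, -0.24, -1.563]
force: [0.5, -1.5, 1.6]
grip_width: 0.0001
```

```bash
cat > look.py <<'E'
import sys
from h import *
n=sys.argv[1]
s,im,d=grab('wrist',n+'.png');cpose()
cv2.imwrite('pics/'+n+'c.png',cv2.resize(cv2.cvtColor(im,4)[200:330,30:330],None,fx=2.6,fy=2.6,interpolation=2))
E
python3 look.py w13
```

```text
t 10.4 chute pos mm [74.76  0.38  5.  ] F [-2.31  0.27 -0.22] w 0.0004 dRot [ 0.0002 -0.0004 -0.0002] qd 0.007
```

View pics/w13c.png

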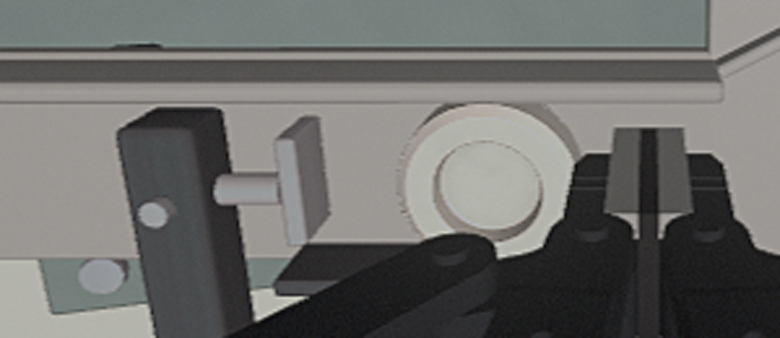

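>>> arm_command([
  {"rx": 0,"ry": 0,"rz": 0,"x": -0.15,"y": 0,"z": 0,"gripper": -1},
  {"rx": 0,"ry": 0,"rz": 0,"x": -0.3,"y": 0,"z": 0,"gripper": -1},
  {"rx": 0,"ry": 0,"rz": 0,"x": -0.45,"y": 0,"z": 0,"gripper": -1},
  {"rx": 0,"ry": 0,"rz": 0,"x": -0.6,"y": 0,"z": 0,"gripper": -1},
])

```text
clock: 10.73
position: [0.5015, 0.0371, 0.0641]
tool_rot: [-1.571, -0.241, -1.564]
force: [0.9, -5.4, 3.7]
grip_width: 0.0003
```

```bash
python3 look.py w14
```

```text
t 10.78 chute pos mm [79.91  0.39  4.97] F [-4.93 -0.03  1.05] w 0.0 dRot [-0.      0.0004 -0.0009] qd 0.005
```

View pics/w14c.png

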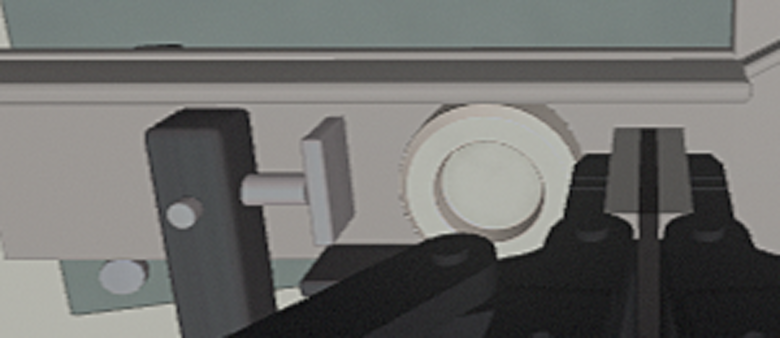

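The roller resists with about 5 N, and the die at (490,185) in the crop is about 10 mm from the stop. I continue.

>>> arm_command([
  {"rx": 0,"ry": 0,"rz": 0,"x": -0.1,"y": 0,"z": 0,"gripper": -1},
  {"rx": 0,"ry": 0,"rz": 0,"x": -0.2,"y": 0,"z": 0,"gripper": -1},
  {"rx": 0,"ry": 0,"rz": 0,"x": -0.3,"y": 0,"z": 0,"gripper": -1},
])

```text
clock: 11.03
position: [0.5014, 0.04, 0.0633]
tool_rot: [-1.571, -0.241, -1.564]
force: [0.3, -4.9, 3.5]
grip_width: 0.0001
```

```bash
python3 look.py w15
```

```text
t 11.08 chute pos mm [82.93  0.42  4.97] F [-4.72 -1.05  1.1 ] w -0.0001 dRot [-0.      0.0003 -0.0008] qd 0.005
```

View pics/w15c.png

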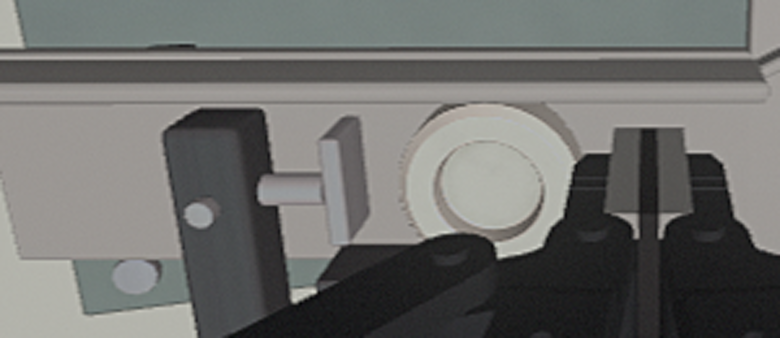

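>>> arm_command([
  {"rx": 0,"ry": 0,"rz": 0,"x": -0.1,"y": 0,"z": 0,"gripper": -1},
  {"rx": 0,"ry": 0,"rz": 0,"x": -0.2,"y": 0,"z": 0,"gripper": -1},
  {"rx": 0,"ry": 0,"rz": 0,"x": -0.2,"y": 0,"z": 0,"gripper": -1},
])

```text
clock: 11.33
position: [0.5014, 0.0427, 0.0627]
tool_rot: [-1.571, -0.24, -1.563]
force: [0.4, -3.6, 1.3]
grip_width: -0.0001
```

```bash
python3 look.py w16
```

```text
t 11.38 chute pos mm [85.41  0.41  5.  ] F [-3.99 -0.51  0.53] w -0.0001 dRot [ 0.0002 -0.0003 -0.0001] qd 0.003
```

View pics/w16c.png

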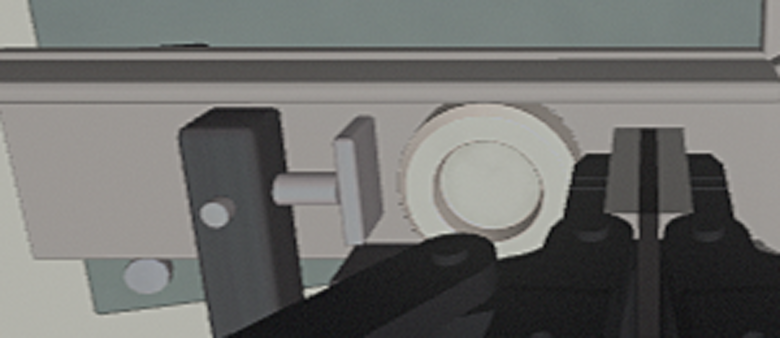

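>>> arm_command([
  {"rx": 0,"ry": 0,"rz": 0,"x": -0.1,"y": 0,"z": 0,"gripper": -1},
  {"rx": 0,"ry": 0,"rz": 0,"x": -0.15,"y": 0,"z": 0,"gripper": -1},
  {"rx": 0,"ry": 0,"rz": 0,"x": -0.15,"y": 0,"z": 0,"gripper": -1},
])

```text
clock: 11.63
position: [0.5014, 0.0446, 0.0623]
tool_rot: [-1.571, -0.24, -1.563]
force: [0.2, -1.9, 0.1]
grip_width: 0.0003
```

```bash
python3 look.py w17
```

```text
t 11.68 chute pos mm [87.26  0.4   5.01] F [-2.95  0.2  -0.26] w -0.0002 dRot [ 0.0003 -0.0006  0.0003] qd 0.003
```

View pics/w17c.png

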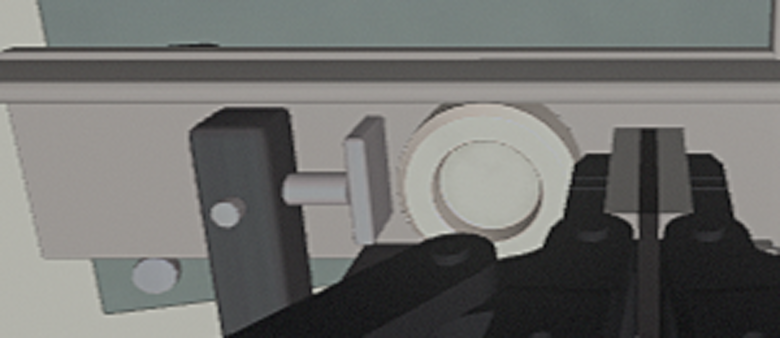

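The force is falling (−5 to −2 N), so the die is past the roller's crest, with about 2 mm left. I feel in 1 mm steps.

>>> arm_command([
  {"rx": 0,"ry": 0,"rz": 0,"x": -0.05,"y": 0,"z": 0,"gripper": -1},
  {"rx": 0,"ry": 0,"rz": 0,"x": -0.1,"y": 0,"z": 0,"gripper": -1},
  {"rx": 0,"ry": 0,"rz": 0,"x": -0.1,"y": 0,"z": 0,"gripper": -1},
])

```text
clock: 11.93
position: [0.5014, 0.0455, 0.0621]
tool_rot: [-1.571, -0.24, -1.563]
force: [-0.4, -1.9, 0.2]
grip_width: 0.0004
```

```bash
python3 look.py w18
```

```text
t 11.98 chute pos mm [88.18  0.39  5.01] F [-0.96 -0.7   0.58] w 0.0004 dRot [ 0.0003 -0.0005  0.0002] qd 0.002
```

View pics/w18c.png

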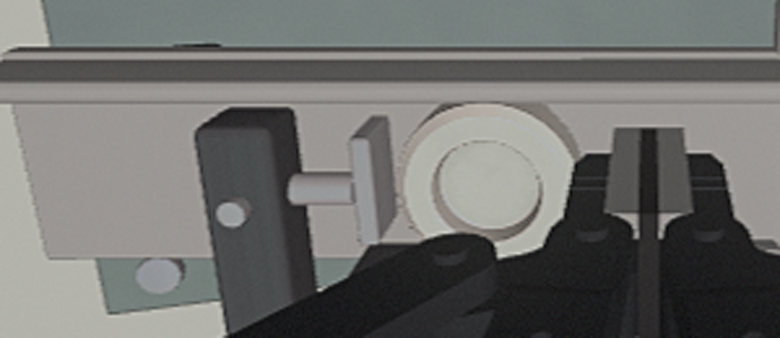

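>>> arm_command([
  {"rx": 0,"ry": 0,"rz": 0,"x": -0.05,"y": 0,"z": 0,"gripper": -1},
  {"rx": 0,"ry": 0,"rz": 0,"x": -0.1,"y": 0,"z": 0,"gripper": -1},
  {"rx": 0,"ry": 0,"rz": 0,"x": -0.1,"y": 0,"z": 0,"gripper": -1},
])

```text
clock: 12.23
position: [0.5014, 0.0465, 0.0619]
tool_rot: [-1.571, -0.24, -1.563]
force: [0.1, -1.0, 1.5]
grip_width: 0.0
```

```bash
python3 look.py w19
```

```text
t 12.28 chute pos mm [89.21  0.37  5.  ] F [-1.93  0.63 -0.3 ] w 0.0003 dRot [ 0.0003 -0.0005  0.0002] qd 0.002
```

View pics/w19c.png

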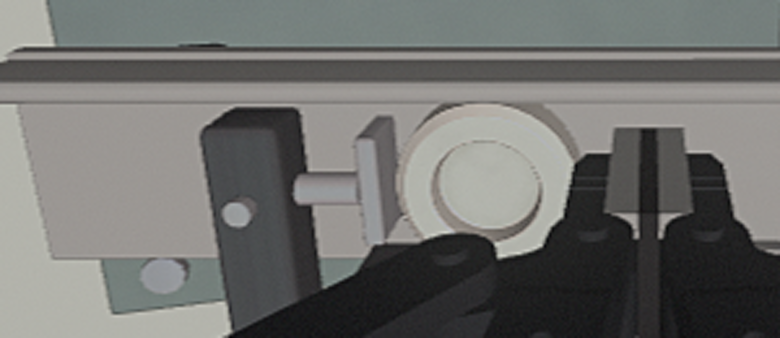

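>>> arm_command([
  {"rx": 0,"ry": 0,"rz": 0,"x": -0.07,"y": 0,"z": 0,"gripper": -1},
  {"rx": 0,"ry": 0,"rz": 0,"x": -0.07,"y": 0,"z": 0,"gripper": -1},
])

```text
clock: 12.45
position: [0.5014, 0.0471, 0.0617]
tool_rot: [-1.571, -0.24, -1.563]
force: [-0.3, -0.3, -0.0]
grip_width: 0.0001
```

```bash
python3 look.py w20
```

```text
t 12.5 chute pos mm [89.87  0.38  5.02] F [-0.56  0.16  0.38] w 0.0002 dRot [ 0.0003 -0.0005  0.0002] qd 0.001
```

>>> arm_command([
  {"rx": 0,"ry": 0,"rz": 0,"x": -0.05,"y": 0,"z": 0,"gripper": -1},
  {"rx": 0,"ry": 0,"rz": 0,"x": -0.05,"y": 0,"z": 0,"gripper": -1},
])

```text
clock: 12.67
position: [0.5014, 0.0475, 0.0616]
tool_rot: [-1.571, -0.24, -1.563]
force: [0.5, -0.3, 1.4]
grip_width: 0.0001
```

```bash
python3 look.py w21
```

```text
t 12.72 chute pos mm [90.31  0.4   5.01] F [-1.96  0.18 -0.14] w 0.0 dRot [ 0.0003 -0.0005  0.0001] qd 0.002
```

View pics/w21c.png

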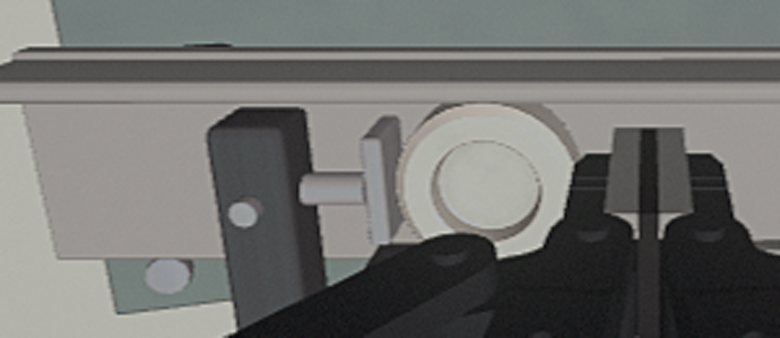

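>>> arm_command([
  {"rx": 0,"ry": 0,"rz": 0,"x": -0.05,"y": 0,"z": 0,"gripper": -1},
  {"rx": 0,"ry": 0,"rz": 0,"x": -0.05,"y": 0,"z": 0,"gripper": -1},
])

```text
clock: 12.88
position: [0.5014, 0.048, 0.0615]
tool_rot: [-1.571, -0.24, -1.563]
force: [0.5, 0.0, -0.0]
grip_width: 0.0002
```

```bash
python3 look.py w22
```

```text
t 12.93 chute pos mm [90.8   0.37  5.03] F [-1.43 -1.08 -0.22] w 0.0003 dRot [ 0.0003 -0.0004  0.0002] qd 0.002
```

>>> arm_command([
  {"rx": 0,"ry": 0,"rz": 0,"x": -0.05,"y": 0,"z": 0,"gripper": -1},
  {"rx": 0,"ry": 0,"rz": 0,"x": -0.05,"y": 0,"z": 0,"gripper": -1},
])

```text
clock: 13.1
position: [0.5014, 0.0485, 0.0614]
tool_rot: [-1.571, -0.24, -1.563]
force: [-1.3, -0.6, 0.2]
grip_width: -0.0002
```

```bash
python3 look.py w23
```

```text
t 13.15 chute pos mm [91.34  0.4   5.02] F [-0.19  0.28  0.46] w 0.0002 dRot [ 0.0003 -0.0005  0.0001] qd 0.002
```

View pics/w23c.png

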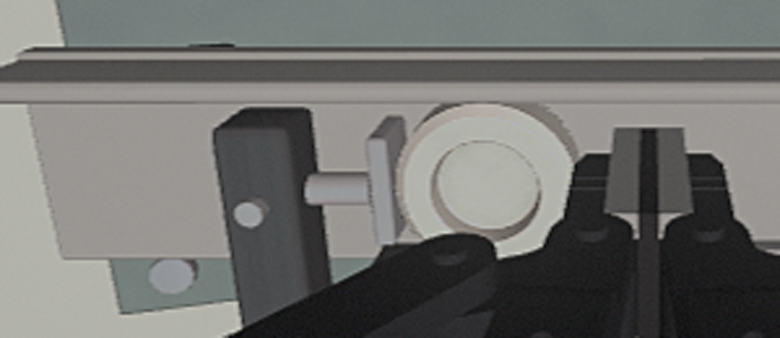

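>>> arm_command([
  {"rx": 0,"ry": 0,"rz": 0,"x": -0.05,"y": 0,"z": 0,"gripper": -1},
  {"rx": 0,"ry": 0,"rz": 0,"x": -0.05,"y": 0,"z": 0,"gripper": -1},
])

```text
clock: 13.32
position: [0.5014, 0.049, 0.0612]
tool_rot: [-1.571, -0.24, -1.563]
force: [-0.1, -1.1, 0.0]
grip_width: 0.0003
```

```bash
python3 look.py w24
```

```text
t 13.37 chute pos mm [91.85  0.4   5.02] F [ 0.81 -0.12  0.17] w 0.0001 dRot [ 0.0003 -0.0005  0.0001] qd 0.001
```

>>> arm_command([
  {"rx": 0,"ry": 0,"rz": 0,"x": -0.05,"y": 0,"z": 0,"gripper": -1},
  {"rx": 0,"ry": 0,"rz": 0,"x": -0.05,"y": 0,"z": 0,"gripper": -1},
])

```text
clock: 13.53
position: [0.5014, 0.0494, 0.0611]
tool_rot: [-1.571, -0.24, -1.563]
force: [-0.0, -1.0, 0.4]
grip_width: 0.0002
```

```bash
python3 look.py w25
```

```text
t 13.58 chute pos mm [92.24  0.45  4.99] F [-0.14  0.31 -0.18] w 0.0001 dRot [ 0.0002 -0.0004  0.    ] qd 0.002
```

View pics/w25c.png

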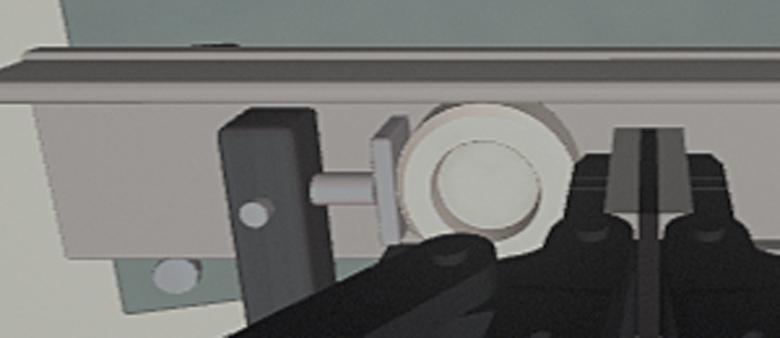

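>>> arm_command([
  {"rx": 0,"ry": 0,"rz": 0,"x": -0.05,"y": 0,"z": 0,"gripper": -1},
  {"rx": 0,"ry": 0,"rz": 0,"x": -0.05,"y": 0,"z": 0,"gripper": -1},
])

```text
clock: 13.75
position: [0.5013, 0.0497, 0.061]
tool_rot: [-1.571, -0.24, -1.563]
force: [0.8, -2.1, 0.9]
grip_width: 0.0002
```

```bash
python3 look.py w26
```

```text
t 13.8 chute pos mm [92.58  0.43  4.98] F [-2.03 -0.33  1.41] w -0.0001 dRot [ 0.0001 -0.0003 -0.0001] qd 0.002
```

>>> arm_command([
  {"rx": 0,"ry": 0,"rz": 0,"x": -0.05,"y": 0,"z": 0,"gripper": -1},
  {"rx": 0,"ry": 0,"rz": 0,"x": -0.05,"y": 0,"z": 0,"gripper": -1},
])

```text
clock: 13.97
position: [0.5013, 0.0501, 0.0609]
tool_rot: [-1.571, -0.24, -1.563]
force: [0.5, -3.2, 0.9]
grip_width: 0.0001
```

```bash
python3 look.py w27
python3 - <<'E'
import cv2
for n in ['w23','w25','w27']:
    pass
a=[cv2.resize(cv2.imread(f'pics/{n}.png')[230:300,150:270],None,fx=6,fy=4,interpolation=2)[:,:] for n in ['w19','w27']]
cv2.imwrite('pics/cmp.png',cv2.vconcat(a))
E
```

```text
t 14.02 chute pos mm [92.99  0.45  4.97] F [-2.93 -0.   -0.08] w 0.0001 dRot [ 0.0001 -0.0002 -0.0003] qd 0.001
```

View pics/cmp.png

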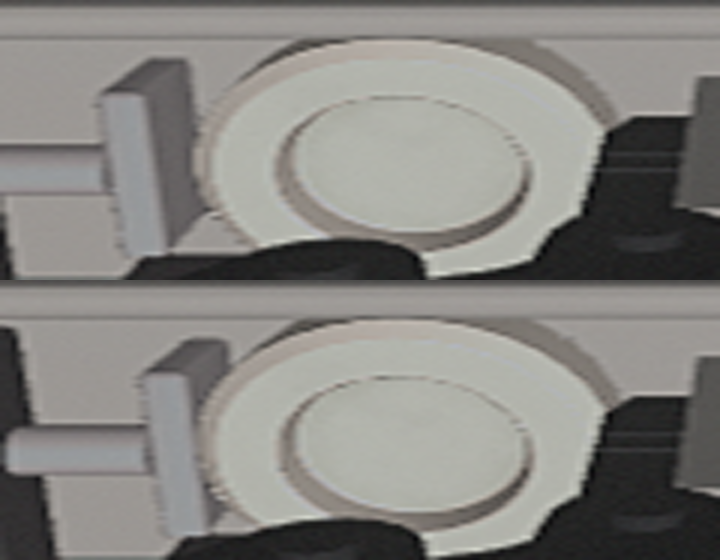

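The lower crop shows the die rim against the stop pad, and the force is rising by 1 to 2 N per step, so the stop has been found. One more light step.

>>> arm_command([
  {"rx": 0,"ry": 0,"rz": 0,"x": -0.05,"y": 0,"z": 0,"gripper": -1},
  {"rx": 0,"ry": 0,"rz": 0,"x": -0.05,"y": 0,"z": 0,"gripper": -1},
])

```text
clock: 14.18
position: [0.5013, 0.0505, 0.0608]
tool_rot: [-1.571, -0.24, -1.563]
force: [-0.7, -4.4, 1.2]
grip_width: 0.0001
```

```bash
python3 look.py w28
```

```text
t 14.23 chute pos mm [93.4   0.45  4.95] F [-4.58  0.72  1.26] w 0.0001 dRot [ 0.     -0.0001 -0.0004] qd 0.001
```

>>> arm_command([
  {"rx": 0,"ry": 0,"rz": 0,"x": -0.03,"y": 0,"z": 0,"gripper": -1},
  {"rx": 0,"ry": 0,"rz": 0,"x": -0.03,"y": 0,"z": 0,"gripper": -1},
])

```text
clock: 14.4
position: [0.5013, 0.0507, 0.0608]
tool_rot: [-1.571, -0.24, -1.563]
force: [-0.4, -5.4, 2.4]
grip_width: 0.0001
```

```bash
python3 look.py w29
```

```text
t 14.45 chute pos mm [93.62  0.48  4.97] F [-5.43 -0.3   1.74] w 0.0001 dRot [-0.     -0.0001 -0.0004] qd 0.002
```

The stop presses back with about 5.5 N. I retreat uphill, then up.

>>> arm_command([
  {"rx": 0,"ry": 0,"rz": 0,"x": 0.1,"y": 0,"z": 0,"gripper": -1},
  {"rx": 0,"ry": 0,"rz": 0,"x": 0.3,"y": 0,"z": 0,"gripper": -1},
  {"rx": 0,"ry": 0,"rz": 0,"x": 1,"y": -0.1,"z": 0,"gripper": -1},
  {"rx": 0,"ry": 0,"rz": 0,"x": 2,"y": -1,"z": 0,"gripper": -1},
  {"rx": 0,"ry": 0,"rz": 0,"x": 2.5,"y": -3.5,"z": 0,"gripper": -1},
])

```text
clock: 14.87
position: [0.5001, 0.0328, 0.0999]
tool_rot: [-1.575, -0.242, -1.563]
force: [0.7, 0.2, 0.6]
grip_width: 0.0001
```

>>> arm_command([
  {"rx": 0,"ry": 0,"rz": 0,"x": 0,"y": -3,"z": -1,"gripper": -1},
  {"rx": 0,"ry": 0,"rz": 0,"x": 0,"y": -6,"z": -3,"gripper": -1},
  {"rx": 0,"ry": 0,"rz": 0,"x": -1,"y": -6,"z": -4,"gripper": -1},
  {"rx": 0,"ry": 0,"rz": 0,"x": -1,"y": -6,"z": -4,"gripper": -1},
  {"rx": 0,"ry": 0,"rz": 0,"x": -1,"y": -6,"z": -4,"gripper": -1},
])

```text
clock: 15.28
position: [0.4614, 0.0587, 0.1575]
tool_rot: [-1.569, -0.239, -1.562]
force: [0.5, -0.3, -0.2]
grip_width: 0.0001
```

Run:
```python
from h import *
s,im,d=grab('wrist','w30.png');cpose();P=pts('wrist',d,s)
for n in ['die','holdback']:
  for x in bot.masks_of(n,'wrist')[:4]:
    q=CR.inv().apply(P[x['mask']]-CO)*1e3;print(n,np.round(x['box']),x['p'],np.median(q,0).round(1),np.percentile(q,[3,97],axis=0).round(1).tolist())
cv2.imwrite('pics/w30c.png',cv2.resize(cv2.cvtColor(im,4)[130:290,120:380],None,fx=3,fy=3,interpolation=2))
```

```text
t 15.33 chute pos mm [ 78.37  40.14 100.31] F [-0.51  0.25 -0.32] w 0.0 dRot [ 0.0007 -0.0002  0.0002] qd 0.02
die [480. 214. 512. 240.] 0.97 [-186.8   84.1 -112.6] [[-204.0, 69.5, -121.6], [-174.2, 99.4, -107.2]]
die [502.  49. 536.  90.] 0.96 [-178.6  -92.6 -110.9] [[-197.1, -107.6, -122.5], [-166.1, -77.7, -104.9]]
die [201. 143. 244. 186.] 0.84 [121.5  -1.7  15.4] [[106.5, -15.6, 11.2], [136.0, 12.7, 17.2]]
die [429. 211. 461. 233.] 0.62 [-115.3   78.2  -94.4] [[-130.5, 65.9, -98.9], [-99.7, 87.1, -88.6]]
holdback [224. 185. 239. 204.] 0.63 [113.8  19.1  13.8] [[110.7, 14.4, -40.7], [118.4, 32.7, 17.5]]
```

View pics/w30.png

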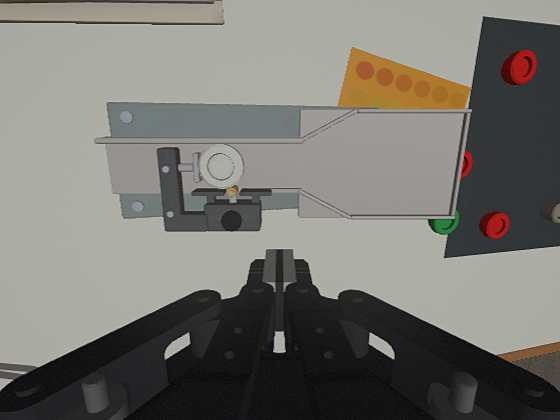

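View pics/w30c.png

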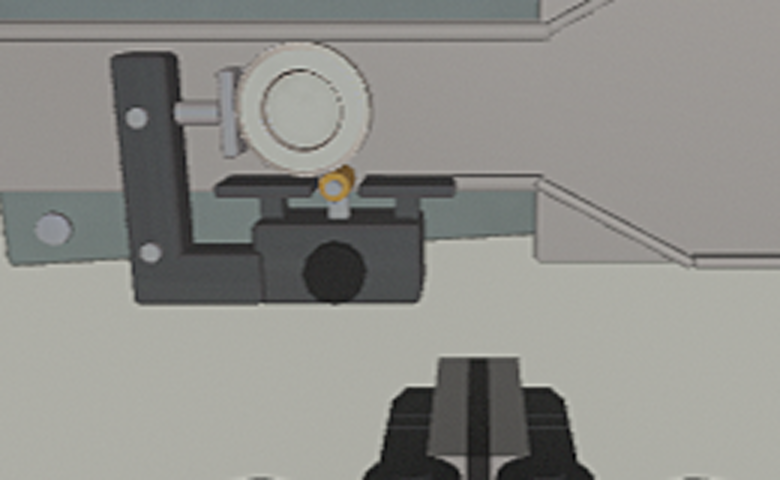

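The die (crop 305,108) sits against the stop pad with the roller (337,183) behind it. It measures x=121.5 mm with its top at 15.4 mm, the roller is at x≈113.8, and the fingers are clear. I check the bystanders, then hand in.

Run:
```python
from h import *
s,im,d=grab('top','t9.png')
for n in ['tall_die','wide_die','loupe']:
    print(n,[(np.round(x['box']),round(x['p'],2)) for x in bot.spot_in(n,'top')[:1]])
cpose(); print(bot.job_done())
```

```text
tall_die [(array([350., 272., 367., 287.]), 0.55)]
wide_die [(array([344., 209., 363., 226.]), 0.48)]
loupe [(array([283., 159., 303., 182.]), 0.57)]
t 15.63 chute pos mm [78.65 40.35 99.6 ] F [ 0.09 -0.41  0.08] w 0.0002 dRot [-0.0005  0.0001 -0.0004] qd 0.003
the job is handed in; nothing more can be done
None
```

I fed the 34 mm die, and my last checks show it held between the roller and the stop. I handed the job in at about 15.6 s; the hand-in gave no verdict.

- **Die chosen and placed:** I took the light-metal die from the mat, not one of the red or green look-alikes. I set it flat in the pan, felt about 2.8 N of contact with the floor, and let go.
- **Push:** With the fingers shut I pushed it down the chute. The roller resisted with about 5 N, then eased as the die's middle passed it. I went on in 0.5 mm steps until the stop pushed back, reaching about 5.5 N at the fingers. With the roller's share added I put the stop at roughly 8–9 N, well under the 20 N limit.
- **Final view:** The die was against the stop pad at x ≈ 121.5 mm. Its top was at 15.4 mm, so it lay flat. The roller stood out behind it at x ≈ 114 mm, and the robot touched nothing.
- **Bystanders:** The two other dies and the eyeglass appear where they started, within about 4 pixels in the top picture.

**What disagreed or stayed unchecked:**
- The wrist force is noisy by about 1–2 N.
- The die's measured sideways position came out 1.7–3.5 mm off centre, more than the channel's play allows; I take that as calibration error.
- I could not read the roller's exact setback or the final force on the stop. From the geometry I put the setback at about 2.5 mm, inside the 0.8–3.2 mm limits.

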